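Load the light-ageing tester and start the exposure

TASK

Load the light-ageing tester: draw its carriage out to the front stop, lift the masking bar off, lay every test panel from the table on the sloped deck, each in a bay of its own, lengthwise up the slope with its lower end at the front lip, and then put the masking bar back in its two forks across them, handle up. Push the carriage fully home against its rear stop - it binds on its short guide unless it is pushed along its centre line - and only then switch the lamp on. Leave the beaker and the eraser where they are.

Things in the scene. Friction and masses are not known exactly. Their poses are not given: they have to be found in the camera images.
- tester: Light-ageing tester, fixed. Origin: table level, on the slide's centre line, below the middle of the carriage when drawn out; x along the slide into the hood, y left, z up. Base plate on four legs, top 40 mm above the table, x -85 to 178 mm, y +-141; rail 30 mm wide on y = 0, top at 54 mm. White lamp hood over x 83 to 177 mm, top at 146 mm; its mouth faces -x, 270 mm wide, clear to 120 mm.
- carriage: Specimen carriage, loose on the rail, 0.8 kg, 60 mm deep, 248 wide, forks to 103 mm above the table. Origin: its middle, 40 mm above the table; axes as the tester's. Its x in the tester's frame is 0 at the front stop, 0.130 m at the rear stop (home); starts at 0.09 to 0.13. Two 60 mm guide shoes straddle the rail, 1 mm play a side: pushed 50 mm or more off the line it jams; on it, 2 to 5 N.
- deck (a point): Middle of the carriage's deck top, 80 mm above the table. The deck slopes 20 degrees, low in front (-x), rising to +x. Measured along the slope, the 6 mm high front lip stands 26 mm below this point. Ribs 3 mm wide and 3 mm high part the four bays, 48 mm wide each. Axes as the carriage's, not sloped.
- pull_handle (a point): Middle of the carriage's handle, 76 mm above the table: an upright black block on a stem on the centre line, 110 mm in front of the carriage's origin; 12 mm thick (x), 30 mm wide (y), 36 mm high, top 92 mm above the table. The stem behind it is 16 mm wide, its top 61 mm above the table.
- bay_1 (a point): Where the centre of a panel lies when seated in bay 1 of the carriage, at the carriage's y = -76.5 mm. Axes as the carriage's, not sloped.
- bay_2 (a point): Where the centre of a panel lies when seated in bay 2 of the carriage, at the carriage's y = -25.5 mm. Axes as the carriage's, not sloped.
- bay_3 (a point): Where the centre of a panel lies when seated in bay 3 of the carriage, at the carriage's y = +25.5 mm. Axes as the carriage's, not sloped.
- bay_4 (a point): Where the centre of a panel lies when seated in bay 4 of the carriage, at the carriage's y = +76.5 mm. Axes as the carriage's, not sloped.
- mask_bar: Masking bar: flat steel, 256 mm long (its y), 22 mm wide (x), 4 mm thick, 130 g, with a black bow handle over its middle: a grip 10 mm thick (x), 54 mm long (y), 19 to 31 mm above the underside, on two 8 mm legs 46 mm apart. Origin: middle of the underside; z towards the handle. Starts in the forks of the carriage; the table left of the tester is free to lay it down.
- bar_rest (a point): Where the bar's origin lies when it rests in the forks. The forks stand at the carriage's y = +-120 mm, 8 mm wide; their seats slope 20 degrees like the deck and lie 14 mm above it (4 mm clear of a panel's face); two 9 mm high ears on each hold the bar's width with 2 mm play a side. Axes as the carriage's, not sloped.
- panel_1: Test panel: brown wood, 52 (its x) x 25 (y) x 10 mm (z), 30 g, a white gesso field with a bare margin on both faces; either face may lie up. Origin at its centre. Starts flat on the table in front of the tester. Two to four of the panels are present.
- panel_2: Test panel: brown wood, 52 (its x) x 25 (y) x 10 mm (z), 30 g, a white gesso field with a bare margin on both faces; either face may lie up. Origin at its centre. Starts flat on the table in front of the tester. Two to four of the panels are present.
- panel_3: Test panel: brown wood, 52 (its x) x 25 (y) x 10 mm (z), 30 g, a white gesso field with a bare margin on both faces; either face may lie up. Origin at its centre. Starts flat on the table in front of the tester. Two to four of the panels are present.
- panel_4: Test panel: brown wood, 52 (its x) x 25 (y) x 10 mm (z), 30 g, a white gesso field with a bare margin on both faces; either face may lie up. Origin at its centre. Starts flat on the table in front of the tester. Two to four of the panels are present.
- lamp_switch (a joint): Lamp toggle switch: 0 = off, the bat leaning to the tester's -x; 0.7 rad = on, leaning to +x; stays where it is put; about 2 N at the tip. On above 0.6.
- switch_tip (a point): Top of the switch bat, 9 mm thick, 28 mm long, on a grey box 44 x 34 x 20 mm on the base plate, front right, at the tester's x = -66, y = -78 mm; tip about 90 mm, pivot 63 mm above the table.
- beaker: Small glass beaker, 62 mm wide, 68 mm high, a bystander to the left. Origin: centre of its underside.
- eraser_block: Eraser in a sleeve, 42 x 21 x 13 mm, a bystander to the right. Origin: centre of its underside.
Mind the look-alikes: they are no part of the job. Leave any orange or pink look-alike of the panel_4 alone.

How it is judged (in metres and radians):
On the way, in this order (a step that is already met when the one before it is completed fails the run):
1. the carriage is drawn out to its front stop (x of carriage in the frame of tester below 0.006 m), for 0.2 s.
2. every panel lies seated in a bay, the carriage still out (x of panel_1 in the frame of deck between -0.008 and 0.006 m and z of panel_1 in the frame of deck between 0.001 and 0.009 m and (y of panel_1 in the frame of bay_1 between -0.011 and 0.011 m or y of panel_1 in the frame of bay_2 between -0.011 and 0.011 m or y of panel_1 in the frame of bay_3 between -0.011 and 0.011 m or y of panel_1 in the frame of bay_4 between -0.011 and 0.011 m) and angle between the y axis of each of panel_1, panel_2, panel_3, panel_4 and the y axis of carriage, either way round below 0.26 rad and angle between the z axis of panel_1 and the z axis of carriage, either way round between 0.27 and 0.43 rad and x of panel_2 in the frame of deck between -0.008 and 0.006 m and z of panel_2 in the frame of deck between 0.001 and 0.009 m and (y of panel_2 in the frame of bay_1 between -0.011 and 0.011 m or y of panel_2 in the frame of bay_2 between -0.011 and 0.011 m or y of panel_2 in the frame of bay_3 between -0.011 and 0.011 m or y of panel_2 in the frame of bay_4 between -0.011 and 0.011 m) and angle between the z axis of panel_2 and the z axis of carriage, either way round between 0.27 and 0.43 rad and x of panel_3 in the frame of deck between -0.008 and 0.006 m and z of panel_3 in the frame of deck between 0.001 and 0.009 m and (y of panel_3 in the frame of bay_1 between -0.011 and 0.011 m or y of panel_3 in the frame of bay_2 between -0.011 and 0.011 m or y of panel_3 in the frame of bay_3 between -0.011 and 0.011 m or y of panel_3 in the frame of bay_4 between -0.011 and 0.011 m) and angle between the z axis of panel_3 and the z axis of carriage, either way round between 0.27 and 0.43 rad and x of panel_4 in the frame of deck between -0.008 and 0.006 m and z of panel_4 in the frame of deck between 0.001 and 0.009 m and (y of panel_4 in the frame of bay_1 between -0.011 and 0.011 m or y of panel_4 in the frame of bay_2 between -0.011 and 0.011 m or y of panel_4 in the frame of bay_3 between -0.011 and 0.011 m or y of panel_4 in the frame of bay_4 between -0.011 and 0.011 m) and angle between the z axis of panel_4 and the z axis of carriage, either way round between 0.27 and 0.43 rad and x of carriage in the frame of tester below 0.03 m), for 0.2 s.
3. the masking bar rests in both forks again, the carriage still out (x of mask_bar in the frame of bar_rest between -0.005 and 0.005 m and y of mask_bar in the frame of bar_rest between -0.01 and 0.01 m and z of mask_bar in the frame of bar_rest between -0.004 and 0.004 m and angle between the y axis of mask_bar and the y axis of carriage, either way round below 0.06 rad and angle between the z axis of mask_bar and the z axis of carriage, either way round between 0.27 and 0.43 rad and angle between mask_bar's own z axis and vertical below 0.6 rad and x of carriage in the frame of tester below 0.03 m), for 0.2 s.
4. the carriage is pushed home, loaded (x of carriage in the frame of tester above 0.126 m and x of panel_1 in the frame of deck between -0.008 and 0.006 m and z of panel_1 in the frame of deck between 0.001 and 0.009 m and (y of panel_1 in the frame of bay_1 between -0.011 and 0.011 m or y of panel_1 in the frame of bay_2 between -0.011 and 0.011 m or y of panel_1 in the frame of bay_3 between -0.011 and 0.011 m or y of panel_1 in the frame of bay_4 between -0.011 and 0.011 m) and angle between the y axis of each of panel_1, panel_2, panel_3, panel_4 and the y axis of carriage, either way round below 0.26 rad and angle between the z axis of panel_1 and the z axis of carriage, either way round between 0.27 and 0.43 rad and x of panel_2 in the frame of deck between -0.008 and 0.006 m and z of panel_2 in the frame of deck between 0.001 and 0.009 m and (y of panel_2 in the frame of bay_1 between -0.011 and 0.011 m or y of panel_2 in the frame of bay_2 between -0.011 and 0.011 m or y of panel_2 in the frame of bay_3 between -0.011 and 0.011 m or y of panel_2 in the frame of bay_4 between -0.011 and 0.011 m) and angle between the z axis of panel_2 and the z axis of carriage, either way round between 0.27 and 0.43 rad and x of panel_3 in the frame of deck between -0.008 and 0.006 m and z of panel_3 in the frame of deck between 0.001 and 0.009 m and (y of panel_3 in the frame of bay_1 between -0.011 and 0.011 m or y of panel_3 in the frame of bay_2 between -0.011 and 0.011 m or y of panel_3 in the frame of bay_3 between -0.011 and 0.011 m or y of panel_3 in the frame of bay_4 between -0.011 and 0.011 m) and angle between the z axis of panel_3 and the z axis of carriage, either way round between 0.27 and 0.43 rad and x of panel_4 in the frame of deck between -0.008 and 0.006 m and z of panel_4 in the frame of deck between 0.001 and 0.009 m and (y of panel_4 in the frame of bay_1 between -0.011 and 0.011 m or y of panel_4 in the frame of bay_2 between -0.011 and 0.011 m or y of panel_4 in the frame of bay_3 between -0.011 and 0.011 m or y of panel_4 in the frame of bay_4 between -0.011 and 0.011 m) and angle between the z axis of panel_4 and the z axis of carriage, either way round between 0.27 and 0.43 rad and x of mask_bar in the frame of bar_rest between -0.005 and 0.005 m and y of mask_bar in the frame of bar_rest between -0.01 and 0.01 m and z of mask_bar in the frame of bar_rest between -0.004 and 0.004 m and angle between the y axis of mask_bar and the y axis of carriage, either way round below 0.06 rad and angle between the z axis of mask_bar and the z axis of carriage, either way round between 0.27 and 0.43 rad and angle between mask_bar's own z axis and vertical below 0.6 rad), for 0.2 s.
5. the lamp is switched on (value of joint lamp_switch above 0.6 rad), for 0.2 s.
At the end, for the whole second after the job is handed in: Carriage within 4 mm of its rear stop; every panel flat on the deck in its own bay, within 6 mm of the lip, 11 mm of the bay's middle and 15 degrees of straight; bar in both forks, handle up, within 10 mm of the middle; lamp switch on; everything at rest (all of step 4 and value of joint lamp_switch above 0.6 rad and linear speed of each of panel_1, panel_2, panel_3, panel_4, mask_bar, carriage below 0.02 m/s); the robot touches nothing.
It fails at once if the beaker or the eraser is pushed aside (distance of any of beaker, eraser_block from where it was at the start of the episode above 0.02 m).
Of panel_1, panel_2, panel_3, panel_4 only 2 to 4 are there at a start; the rules pass over those that are not, and their reading is None.
At some moment in a run one of panel_1, panel_2, panel_3, panel_4 may be knocked a few centimetres aside while the robot is not near it.
Once in a run the grip may slacken for a moment while it holds something.
It also fails if it takes over 210 s, if anything falls off the work surface, if the arm or the gripper's body presses on something with over 40 N, if the wrist force passes 120 N, or if a joint passes its speed limit or range.

ROBOT

A 6-joint arm with a two-finger parallel gripper is mounted at the origin on a cart in front of the work surface, level with it; the furniture and walls round the work are solid. World frame = base frame: x ahead of the robot, y to its left, z up, the work surface at z = 0. Lengths are in mm, angles in degrees, forces in N, time in s.
With the tool pointing down it reaches from about 350 to 850 mm from the base axis. Payload 8.1 kg.
Tool frame: the origin (TCP) lies between the finger pads; the fingertips stand 11 mm ahead of it and the grasp point (between the pads) lies 8 mm behind it; z points along the fingers, y is the line along which they close (so a half turn about z gives the same grasp; the last joint's range is limited). The gripper opens to 85 mm and grips with 20 to 120 N. Pads are 22 mm wide; open, the fingers measure 114 mm over their backs; the gripper's body (76 mm by 85 mm) begins 54 mm behind the grasp point. The pads swing forward as they close: fully open they stand 13 mm farther back than shut.
Start: joints at [-80.466, 7.471, 85.268, -0, 87.261, -4.893], TCP at [149.509, -581.079, 211.492] pointing down, gripper open.
Joint ranges: [-169.43, 169.43], [-51.17, 129.36], [1.28, 143.12], [-76.62, 256.62], [0, 156.53], [-152.29, 152.29]. Speed limits (degrees/s): [136.94, 136.94, 159.86, 180, 180, 180].

INTERFACE

Orientations are given as [roll, pitch, yaw] about the fixed x, y, z axes, in that order (R = Rz(yaw) Ry(pitch) Rx(roll)).
In Python, from bench import r, snapshot, get_calibration gives the robot as it stands.
- The arm moves only by the tool step_arm, never from a script. Its argument "rows" is a list of rows, each a list of 2 entries, a list of its own where there are three numbers: the shift along the tool's x, y, z in mm, then the turn about the tool's z in degrees. In form: [[[tx, ty, tz], yaw], ...]. A call has 1 to 12 rows; each row is the pose to reach, as a shift and turn from the pose commanded when the call began, along the tool's axes at that moment; what a row does not reach only later rows make up. A row lasts 1/10 s, in which the tool goes at most 50 mm and 8.59 degrees, less where a joint would pass 70% of its speed; a pose out of reach is approached as far as the arm can. A call with a gripper value outside its range is refused whole. "fingers" is the opening, from 0 (shut) to 1 (fully open), set as the call begins (left out, the last holds). The fingers move at their own pace and stop on an object; "squeeze" is the grip in N (left out, the last holds). Time passes only in rows, so rows that repeat a pose let the fingers close. It gives the time, the measured TCP pose, the force, the opening and the grip force at its end, in the units of the state.
- r.sense(): the state, without advancing time (a new reading comes with each control period).
- snapshot(name): name is "scene" or "top" or "wrist"; returns the picture (420x560x3 uint8, blue, green, red); there is no depth.
- get_calibration(name): a dict with "fovy" (degrees; the focal length in pixels is half the picture's height over the tangent of half this angle, whatever the lens; pixels are square), "cx", "cy" (the principal point, pixels), "eye" and "orientation" of the camera in the world. Camera axes: x right, y up, looking along -z (the intrinsics and any distortion apply to the point x, -y, -z); pixel columns grow to the right and rows downward; lengths in mm; the calibration is good to about 2 mm. A picture is of the moment at which its call begins: read the wrist's pose just before it. get_calibration takes no time and is no camera call; for the wrist camera it gives the pose at the moment of the call.
- r.hand_in(): hands the job in; it is judged then, once.
The state is a dict: "time": time; "joint_pos": joint angles; "qd": joint speeds; "joint_efforts": joint torques, N m; "tool_pos": TCP position; "tcp_rot": TCP orientation; "ft_force": force on the tool from outside, world axes, zero at the start; "wrist_torque": the same for the moment, N m; "finger_gap": finger opening in mm; "grip_force": force on a finger pad.
Only numpy, scipy, OpenCV 4.12 (cv2) and the standard library are available. Lean on these libraries where they do the work, as an engineer would, in place of code of your own. Each camera call takes 0.05 s, during which the arm holds its last target. There are 200 camera calls.

## Working session

There is one attempt and no reset: what is moved stays moved. The work goes in short steps, Python scripts to look and compute and a tool call to move; the robot and the scene stay as the last step left them, time stands still between calls to the robot, and variables do not carry over. Pictures are saved under pics/ and viewed, at most 14 in all, crops included, and the job is handed in when it is done.

Besides the shell and the picture viewer there is one more tool, called after ">>>" as name([rows], argument=value, ...), one row to a line, values as JSON. step_arm: Moves the arm, as the interface text tells. Its arguments: {"type":"object","properties":{"rows":{"type":"array"},"fingers":{"type":"number"},"squeeze":{"type":"number"}},"required":["rows"]}

```bash
mkdir -p pics; ls; cat > h.py <<'E'
import numpy as np, cv2
from bench import r, snapshot, get_calibration
from scipy.spatial.transform import Rotation as R
def cal(name):
    c=get_calibration(name); return c
E
python3 - <<'E'
from h import *
print(r.sense())
for n in ("scene","top","wrist"):
    print(n,get_calibration(n)); cv2.imwrite(f"pics/{n}0.png",snapshot(n))
E
```

```text
pics
{'time': 0.0, 'joint_pos': array([-8.04652459e+01,  7.51547268e+00,  8.53280049e+01,  1.27409622e-03,
        8.72621930e+01, -4.89287776e+00]), 'qd': array([-0.01932826,  0.02725018,  0.03834545, -0.06402254, -0.02649961,
        0.064343  ]), 'joint_efforts': array([ 5.98330480e-04, -5.69400573e+01, -5.00554597e+01, -1.45876506e-04,
        1.45245093e-02, -9.72972572e-06]), 'tool_pos': array([ 149.42969383, -580.49650715,  210.45288343]), 'tcp_rot': array([-1.79894823e+02, -1.02808547e-02,  1.44275604e+01]), 'ft_force': array([0.12776357, 0.27200083, 0.2161443 ]), 'wrist_torque': array([-3.43035281e-05,  2.37063813e-03,  3.01074497e-02]), 'grip_force': 0.0, 'finger_gap': 85.49064146909633}
scene {'fovy': 53.353390959836254, 'cx': 284.73992844826535, 'cy': 208.54109509007037, 'eye': array([  73.06155159, 1058.00389054,  813.02742743]), 'orientation': array([  47.76674464,   -0.857259  , -151.95164229])}
top {'fovy': 55.84849869918619, 'cx': 271.5432849360982, 'cy': 210.7020602135846, 'eye': array([333.7692704 , 358.51348453, 933.79444047]), 'orientation': array([  7.31661708,   0.30864865, -91.64772947])}
wrist {'fovy': 68.89716776500558, 'cx': 277.5136573745367, 'cy': 212.73388695279166, 'eye': array([ 218.24862471, -563.43840201,  372.70304794]), 'orientation': array([-16.02801349,   0.10807558, -75.54470977])}
```

View pics/scene0.png

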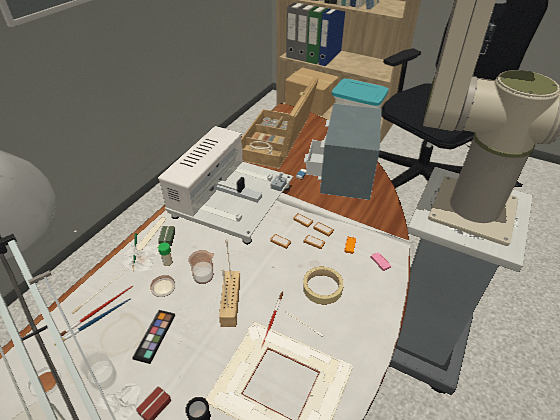

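View pics/top0.png

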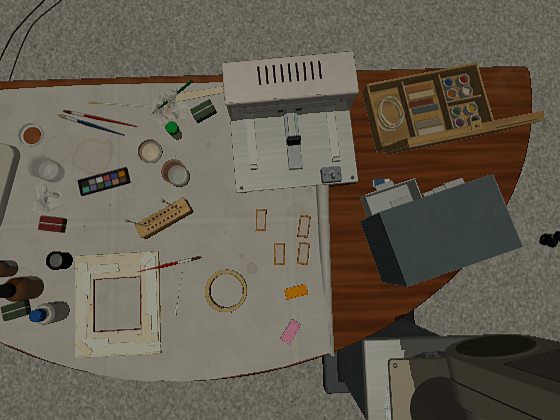

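```bash
cat >> h.py <<'E'
def pose(name):
    c=get_calibration(name); f=210/np.tan(np.radians(c["fovy"]/2))
    return c, f, R.from_euler("xyz",c["orientation"],degrees=True).as_matrix()
def ray(name,uv,P=None):
    c,f,M=P or pose(name)
    uv=np.atleast_2d(uv).astype(float)
    d=np.c_[(uv[:,0]-c["cx"])/f,-(uv[:,1]-c["cy"])/f,-np.ones(len(uv))]@M.T
    return np.array(c["eye"]),d/np.linalg.norm(d,axis=1)[:,None]
def at(name,uv,z,P=None):
    e,d=ray(name,uv,P); return e+d*((z-e[2])/d[:,2])[:,None]
def proj(name,X,P=None):
    c,f,M=P or pose(name)
    p=(np.atleast_2d(X)-c["eye"])@M
    return np.c_[c["cx"]+f*p[:,0]/-p[:,2], c["cy"]-f*p[:,1]/-p[:,2]]
def tri(e1,d1,e2,d2):
    A=np.c_[d1,-d2]; s=np.linalg.lstsq(A,e2-e1,rcond=None)[0]
    a=e1+d1*s[0]; b=e2+d2*s[1]; return (a+b)/2, np.linalg.norm(a-b)
def rows(T, yaw=None):
    """tool-frame shift to reach world T"""
    s=r.sense(); M=R.from_euler("xyz",s["tcp_rot"],degrees=True).as_matrix()
    return M.T@(np.array(T)-s["tool_pos"])
E
python3 - <<'E'
from h import *
im=cv2.imread("pics/top0.png")[40:345,215:375]
cv2.imwrite("pics/topz.png",cv2.resize(im[:155],None,fx=3.8,fy=3.8,interpolation=cv2.INTER_CUBIC))
g=cv2.imread("pics/top0.png")
hsv=cv2.cvtColor(g,cv2.COLOR_BGR2HSV)
# panels: brown frames
m=cv2.inRange(hsv,(5,90,60),(20,255,255)); m[:200]=0;m[275:]=0;m[:,:245]=0;m[:,316:]=0
cs,_=cv2.findContours(m,cv2.RETR_EXTERNAL,cv2.CHAIN_APPROX_NONE)
for c in cs:
    if cv2.contourArea(c)>60:
        b=cv2.boxPoints(cv2.minAreaRect(c)); w=at("top",b,10); ctr=w.mean(0)
        e=w[1]-w[0]; e2=w[2]-w[1]
        if np.linalg.norm(e2)>np.linalg.norm(e): e,e2=e2,e
        print(b.mean(0).round(1),ctr.round(1),np.linalg.norm(e).round(1),np.linalg.norm(e2).round(1),np.degrees(np.arctan2(e[1],e[0])).round(1))
for q,z in (((237,192),40),((356,183),40),((223,64),146),((352,52),146),((293,139),92)): print(q,at("top",[q],z).round(1))
E
```

```text
[279.  253.5] [352.1 345.7  10. ] 48.4 23.3 178.1
[303.1 253. ] [351.6 289.9  10. ] 51.5 24.4 -8.5
[303.7 225.7] [415.  285.9  10. ] 51.9 24.7 -9.2
(237, 192) [[494.1 437.8  40. ]]
(356, 183) [[506.9 164.7  40. ]]
(223, 64) [[749.4 453.1 146. ]]
(352, 52) [[767.6 180.4 146. ]]
(293, 139) [[599.  308.4  92. ]]
```

View pics/topz.png

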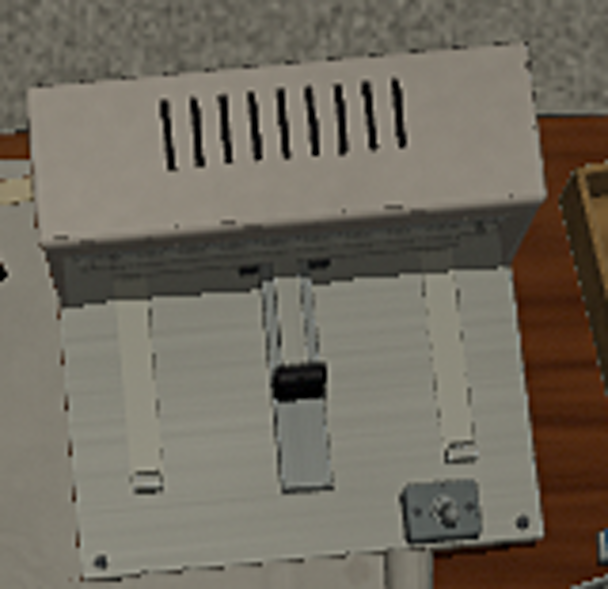

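```bash
python3 - <<'E'
from h import *
print(at("scene",[(323,190),(372,198)],0).round())
for q1,q2 in (((388,285),(372,198)),((521,246),(381,118)),((403,284),(379,122)),((362,221),(323,190)),((374,219),(329,110)),((490,176),(340,100))):
    a,b=ray("top",[q1]),ray("scene",[q2]); p,e=tri(a[0],a[1][0],b[0],b[1][0]); print(q1,q2,p.round(),e.round())
print("top z=0",at("top",[(521,246),(403,284),(362,221),(388,285)],0).round())
S=cv2.imread("pics/scene0.png"); cv2.imwrite("pics/sz.png",cv2.resize(S[60:280,150:420],None,fx=2.7,fy=2.7,interpolation=cv2.INTER_CUBIC))
E
```

```text
[[421. 131.   0.]
 [277.  94.   0.]]
(388, 285) (372, 198) [274.  97.   4.] 4.0
(521, 246) (381, 118) [ 350. -140.  132.] 1.0
(403, 284) (379, 122) [289. 150. 284.] 6.0
(362, 221) (323, 190) [418. 149.  15.] 7.0
(374, 219) (329, 110) [398. 199. 310.] 5.0
(490, 176) (340, 100) [473. -54. 203.] 17.0
top z=0 [[ 353. -221.   -0.]
 [ 274.   61.    0.]
 [ 423.  147.    0.]
 [ 272.   95.    0.]]
```

View pics/sz.png

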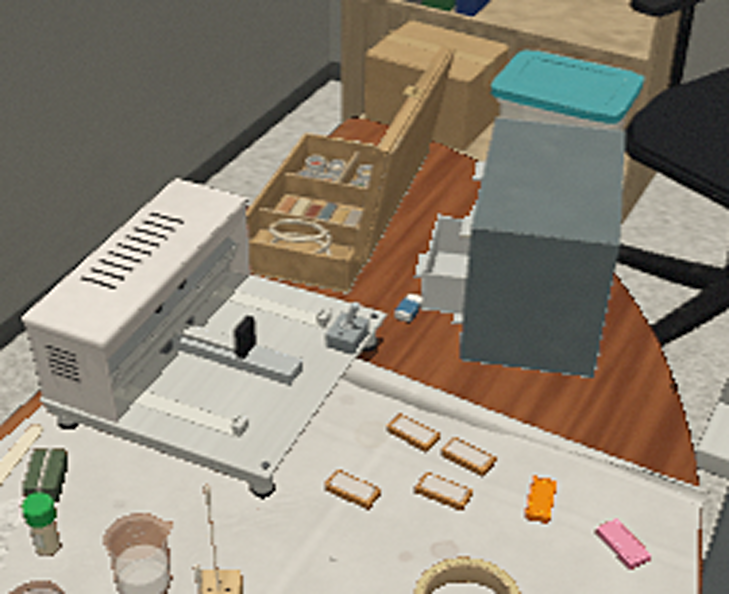

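```bash
python3 - <<'E'
from h import *
for z in (80,120,150,180,220,260): print(z,proj("scene",[(421,131,z),(277,94,z)]).round(), proj("top",[(421,131,z),(277,94,z)]).round())
E
```

```text
80 [[325. 169.]
 [376. 177.]] [[378. 218.]
 [399. 285.]]
120 [[326. 158.]
 [379. 166.]] [[383. 216.]
 [406. 286.]]
150 [[327. 149.]
 [381. 157.]] [[387. 214.]
 [411. 287.]]
180 [[328. 140.]
 [382. 148.]] [[391. 212.]
 [416. 288.]]
220 [[329. 127.]
 [385. 135.]] [[398. 209.]
 [424. 290.]]
260 [[331. 114.]
 [388. 122.]] [[405. 206.]
 [433. 291.]]
```

>>> step_arm([
  [[348,-149,-210],0],
  [[348,-149,-210],0],
  [[348,-149,-210],0],
  [[348,-149,-210],0],
  [[348,-149,-210],0],
  [[348,-149,-210],0],
  [[348,-149,-210],0],
  [[348,-149,-210],0],
  [[348,-149,-210],0],
  [[348,-149,-210],0],
])

```text
time: 1.15
tool_pos: [452.5, -347.8, 424.2]
tcp_rot: [179.8, -0.2, 14.7]
ft_force: [-0.3, 0.1, 0.4]
finger_gap: 85.2
grip_force: 0.0
```

>>> step_arm([
  [[117,-331,0],0],
  [[117,-331,0],0],
  [[117,-331,0],0],
  [[117,-331,0],0],
  [[117,-331,0],0],
  [[117,-331,0],0],
  [[117,-331,0],0],
  [[117,-331,0],0],
  [[117,-331,0],0],
  [[117,-331,0],0],
  [[117,-331,0],0],
])

```text
time: 2.25
tool_pos: [480.1, -2.0, 421.1]
tcp_rot: [180.0, 0.0, 14.3]
ft_force: [-0.1, 0.1, -0.6]
finger_gap: 85.2
grip_force: 0.0
```

>>> step_arm([
  [[42,-289,0],11],
  [[42,-289,0],11],
  [[42,-289,0],11],
  [[42,-289,0],11],
  [[42,-289,0],11],
  [[42,-289,0],11],
  [[42,-289,0],11],
  [[42,-289,0],11],
  [[42,-289,0],11],
  [[42,-289,0],11],
])

```text
time: 3.25
tool_pos: [449.7, 288.3, 421.7]
tcp_rot: [180.0, -0.0, 3.3]
ft_force: [-0.4, -0.9, 0.0]
finger_gap: 85.5
grip_force: 0.0
```

```bash
python3 - <<'E'
from h import *
import pickle
P=pose("wrist"); im=snapshot("wrist"); pickle.dump(P,open("pics/w1.pkl","wb"))
cv2.imwrite("pics/w1.png",im); cv2.imwrite("pics/w1z.png",cv2.resize(im,(800,600),interpolation=cv2.INTER_CUBIC))
E
```

```text
(no output)
```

View pics/w1z.png

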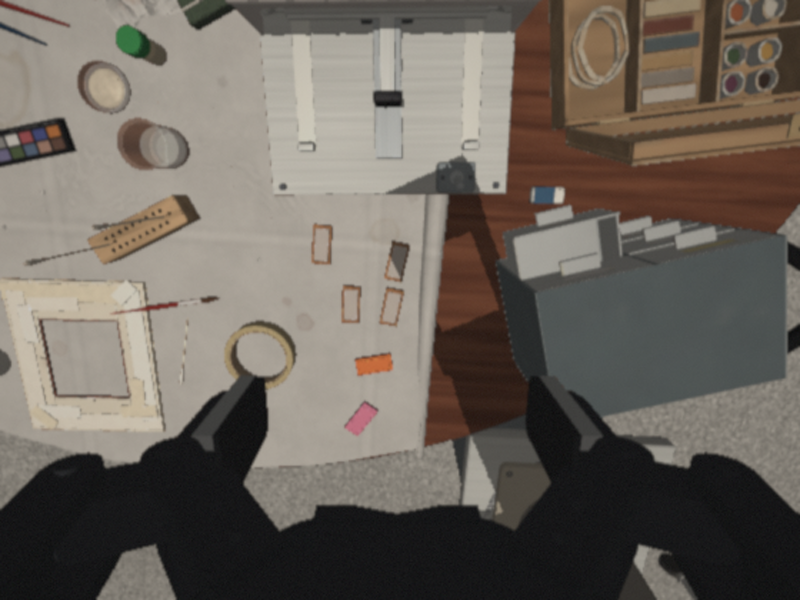

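```bash
python3 - <<'E'
from h import *
import pickle
from scipy.optimize import least_squares
P=pickle.load(open("pics/w1.pkl","rb"))
k=.7
w=np.array([(274,193),(507,191),(388,92),(265,35),(515,31)])*k
for q,z in zip(w,(40,40,92,40,40)): print(q,at("wrist",[q],z,P).round(1))
t=215+np.array([(85,578),(542,538),(299,370)])/3.8*[1,1]; t=np.array([(85,578),(542,538),(299,372)])/3.8+[215,40]
s=np.array([(266,490),(384,316),(244,319)])/2.7+[150,60]
for i,(a,b) in enumerate(((0,0),(1,1),(2,2))):
    rs=[ray("top",[t[a]]),ray("scene",[s[a]]),ray("wrist",[w[a]],P)]
    for x,y in ((0,1),(0,2),(1,2)): 
        p,e=tri(rs[x][0],rs[x][1][0],rs[y][0],rs[y][1][0]); print(i,x,y,p.round(1),e.round(1))
# panels in wrist image
im=cv2.imread("pics/w1.png"); hsv=cv2.cvtColor(im,cv2.COLOR_BGR2HSV)
m=cv2.inRange(hsv,(3,70,40),(22,255,230)); m[:150]=0;m[235:]=0;m[:,:210]=0;m[:,292:]=0
m=cv2.morphologyEx(m,cv2.MORPH_CLOSE,np.ones((3,3)))
for c in cv2.findContours(m,cv2.RETR_EXTERNAL,cv2.CHAIN_APPROX_NONE)[0]:
    if cv2.contourArea(c)<100: continue
    b=cv2.boxPoints(cv2.minAreaRect(c)); W=at("wrist",b,10,P); e=W[1]-W[0];e2=W[2]-W[1]
    if np.linalg.norm(e2)>np.linalg.norm(e): e,e2=e2,e
    print(b.mean(0).round(1),W.mean(0).round(1),np.linalg.norm(e).round(1),np.linalg.norm(e2).round(1),(np.degrees(np.arctan2(e[1],e[0]))%180).round(1))
E
```

```text
[191.8 135.1] [[495.1 438.8  40. ]]
[354.9 133.7] [[513.6 158.5  40. ]]
[271.6  64.4] [[605.2 305.9  92. ]]
[185.5  24.5] [[663.5 445.4  40. ]]
[360.5  21.7] [[683.2 171.4  40. ]]
0 0 1 [496.9 438.6  19.2] 1.3
0 0 2 [494.5 437.8  40.4] 2.2
0 1 2 [493.9 442.7  24.4] 1.0
1 0 1 [511.9 159.9  35. ] 1.6
1 0 2 [513.3 156.2  25.1] 2.5
1 1 2 [513.8 156.9  32.4] 0.8
2 0 1 [599.6 307.2  98.2] 0.2
2 0 2 [608.5 306.   70.7] 1.2
2 1 2 [603.1 305.   95.7] 3.2
[273.7 214.5] [351.7 290.1  10. ] 51.8 24.3 171.9
[245.  212.5] [352.6 346.2  10. ] 50.7 23.1 1.9
[224.5 170.5] [432.3 386.9  10. ] 50.7 24.1 0.9
```

>>> step_arm([
  [[154,-9,100],-0.5],
  [[154,-9,100],-0.5],
  [[154,-9,100],-0.5],
  [[154,-9,100],-0.5],
  [[154,-9,240],-0.5],
  [[154,-9,240],-0.5],
  [[154,-9,240],-0.5],
  [[154,-9,240],-0.5],
  [[154,-9,240],-0.5],
])

```text
time: 4.2
tool_pos: [602.2, 307.2, 182.0]
tcp_rot: [180.0, 0.1, 3.9]
ft_force: [0.4, 1.7, 0.6]
finger_gap: 85.3
grip_force: 0.0
```

```bash
python3 - <<'E'
from h import *
import pickle
P=pose("wrist"); im=snapshot("wrist"); print(r.sense()["tool_pos"])
cv2.imwrite("pics/w2.png",im); cv2.imwrite("pics/w2z.png",im)
pickle.dump(P,open("pics/w2.pkl","wb"))
print(proj("wrist",[(603,306,92),(603,306,76)],P))
E
```

```text
[603.51423493 307.96259921 184.61611327]
[[278.72952022 210.12160181]
 [278.65963811 205.36635683]]
```

View pics/w2z.png

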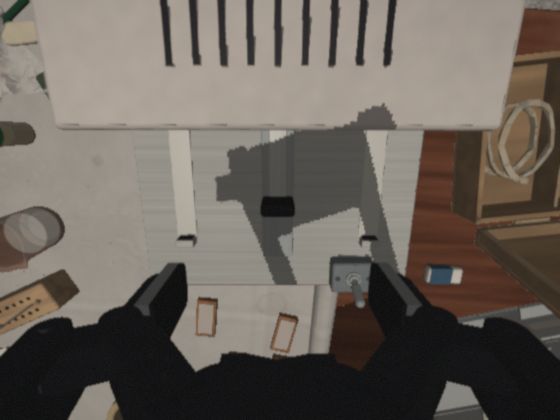

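>>> step_arm([
  [[0,-1,60],0],
  [[0,-1,60],0],
  [[0,-1,90],0],
  [[0,-1,112],0],
  [[0,-1,112],0],
  [[0,-1,112],0],
])

```text
time: 4.85
tool_pos: [603.2, 309.6, 72.2]
tcp_rot: [-180.0, -0.1, 3.9]
ft_force: [0.3, 0.7, 0.2]
finger_gap: 85.3
grip_force: 0.0
```

>>> step_arm([
  [[0,0,0],0],
  [[0,0,0],0],
  [[0,0,0],0],
  [[0,0,0],0],
  [[0,0,0],0],
  [[0,0,0],0],
  [[0,0,0],0],
  [[0,0,0],0],
], fingers=0, squeeze=40)

```text
time: 5.65
tool_pos: [601.8, 309.2, 69.5]
tcp_rot: [180.0, 0.0, 3.9]
ft_force: [-3.0, -0.7, 4.0]
finger_gap: 24.9
grip_force: 39.4
```

>>> step_arm([
  [[-15,0,0],0],
  [[-30,0,0],0],
  [[-45,0,0],0],
  [[-60,0,0],0],
  [[-75,0,0],0],
  [[-90,0,0],0],
  [[-105,0,0],0],
  [[-115,0,0],0],
  [[-120,0,0],0],
  [[-120,0,0],0],
])

```text
time: 6.65
tool_pos: [482.1, 301.1, 69.5]
tcp_rot: [-180.0, -0.0, 3.9]
ft_force: [-0.3, 0.1, 0.7]
finger_gap: -0.1
grip_force: 0.0
```

>>> step_arm([
  [[-2,0,0],0],
  [[-4,0,0],0],
  [[-5,0,0],0],
  [[-5,0,0],0],
])

```text
time: 7.05
tool_pos: [477.4, 300.6, 69.4]
tcp_rot: [180.0, 0.0, 3.9]
ft_force: [-1.2, 0.4, 0.1]
finger_gap: -0.0
grip_force: 0.0
```

>>> step_arm([
  [[10,0,-60],0],
  [[30,0,-100],0],
  [[60,0,-110],0],
  [[60,0,-110],0],
  [[60,0,-110],0],
], fingers=0.6)

```text
time: 7.55
tool_pos: [537.7, 304.6, 179.4]
tcp_rot: [-180.0, -0.0, 3.9]
ft_force: [-0.2, -0.7, -0.7]
finger_gap: 51.3
grip_force: 0.0
```

```bash
cat >> h.py <<'E'
import pickle
def shot(name,tag):
    P=pose(name); im=snapshot(name); cv2.imwrite(f"pics/{tag}.png",im); pickle.dump(P,open(f"pics/{tag}.pkl","wb")); return im,P
def load(tag): return cv2.imread(f"pics/{tag}.png"),pickle.load(open(f"pics/{tag}.pkl","rb"))
E
python3 - <<'E'
from h import *
i1,_=shot("wrist","w3"); i2,_=shot("top","t3"); i3,_=shot("scene","s3")
a=cv2.resize(i2[60:200,220:370],(400,373)); b=cv2.resize(i3[110:260,150:310],(400,375))[:373]
print(r.sense()["tool_pos"])
o=np.hstack([cv2.resize(i1,(400,300)),cv2.resize(i1[100:280,150:400],(400,300))]); o2=np.hstack([a,b])
cv2.imwrite("pics/c3.png",cv2.resize(np.vstack([o[:220],o2]),(800,593)))
E
```

```text
[535.73771471 304.37331422 177.8138005 ]
```

View pics/c3.png

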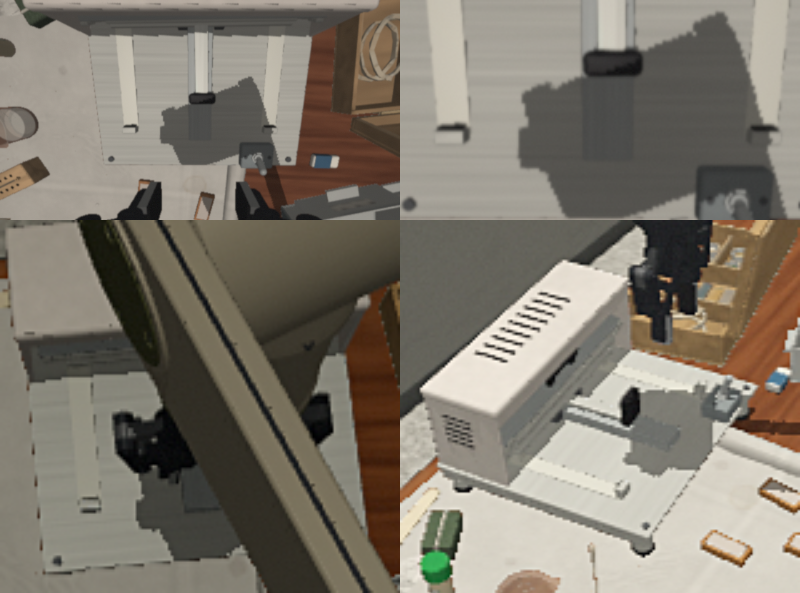

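```bash
python3 - <<'E'
from h import *
for tag,(y0,y1,x0,x1) in (("w2",(185,230,250,305)),("w3",(120,160,255,310))):
    im,P=load(tag); g=im[y0:y1,x0:x1].max(2)
    m=(g<45); ys,xs=np.where(m); print(tag,"rows",ys.min()+y0,ys.max()+y0,"cols",xs.min()+x0,xs.max()+x0)
    prof=g[:, (xs.min()+xs.max())//2-6:(xs.min()+xs.max())//2+6].mean(1); print([(i+y0,int(v)) for i,v in enumerate(prof)][8:34])
    c=(xs.min()+xs.max()+1)/2+x0
    print(at("wrist",[(c,ys.min()+y0),(c,ys.max()+y0+1)],92,P).round(1),at("wrist",[(c,ys.max()+y0+1)],58,P).round(1))
    print(at("wrist",[(xs.min()+x0,ys.min()+y0),(xs.max()+x0+1,ys.min()+y0)],92,P).round(1))
E
```

```text
w2 rows 196 216 cols 261 294
[(193, 78), (194, 78), (195, 73), (196, 54), (197, 31), (198, 19), (199, 16), (200, 16), (201, 17), (202, 15), (203, 16), (204, 17), (205, 18), (206, 20), (207, 19), (208, 19), (209, 19), (210, 19), (211, 18), (212, 18), (213, 19), (214, 17), (215, 20), (216, 33), (217, 55), (218, 66)]
[[615.3 307.5  92. ]
 [596.8 306.2  92. ]] [[586.5 305.4  58. ]]
[[614.3 321.8  92. ]
 [616.3 293.2  92. ]]
w3 rows 130 145 cols 265 300
[(128, 195), (129, 159), (130, 100), (131, 48), (132, 33), (133, 41), (134, 48), (135, 52), (136, 52), (137, 53), (138, 51), (139, 48), (140, 44), (141, 38), (142, 31), (143, 26), (144, 25), (145, 42), (146, 64), (147, 74), (148, 76), (149, 76), (150, 76), (151, 76), (152, 76), (153, 76)]
[[604.8 304.8  92. ]
 [592.5 303.9  92. ]] [[590.3 303.1  58. ]]
[[603.8 318.9  92. ]
 [605.8 290.6  92. ]]
```

>>> step_arm([
  [[62,4,0],-90],
  [[62,4,0],-90],
  [[62,4,0],-90],
  [[62,4,0],-90],
  [[62,4,0],-90],
  [[62,4,0],-90],
  [[62,4,0],-90],
  [[62,4,0],-90],
  [[62,4,0],-90],
  [[62,4,0],-90],
  [[62,4,0],-90],
  [[62,4,0],-90],
], fingers=0.5)

```text
time: 8.9
tool_pos: [598.1, 305.0, 178.3]
tcp_rot: [-179.9, 0.0, 94.0]
ft_force: [-1.2, -0.8, -0.8]
finger_gap: 42.8
grip_force: 0.0
```

>>> step_arm([
  [[0,0,50],0],
  [[0,0,90],0],
  [[0,0,103],0],
  [[0,0,103],0],
  [[0,0,103],0],
])

```text
time: 9.4
tool_pos: [600.1, 305.4, 78.3]
tcp_rot: [179.9, -0.0, 93.9]
ft_force: [0.3, 0.1, 0.2]
finger_gap: 42.9
grip_force: 0.0
```

>>> step_arm([
  [[0,0,0],0],
  [[0,0,0],0],
  [[0,0,0],0],
  [[0,0,0],0],
  [[0,0,0],0],
  [[0,0,0],0],
  [[0,0,0],0],
], fingers=0)

```text
time: 10.1
tool_pos: [599.3, 305.0, 76.4]
tcp_rot: [-180.0, 0.0, 93.9]
ft_force: [-0.7, 0.4, 0.8]
finger_gap: -0.0
grip_force: 0.0
```

```bash
python3 - <<'E'
from h import *
i1,_=shot("wrist","w4"); i2,_=shot("top","t4"); i3,_=shot("scene","s4")
b=cv2.resize(i3[100:230,160:310],(450,390),interpolation=cv2.INTER_CUBIC)
o=np.hstack([cv2.resize(i1,(350,262)),np.zeros((262,100,3),np.uint8)])
cv2.imwrite("pics/c4.png",np.hstack([b,cv2.resize(i1[60:420,80:480],(350,390))]))
E
```

```text
(no output)
```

View pics/c4.png

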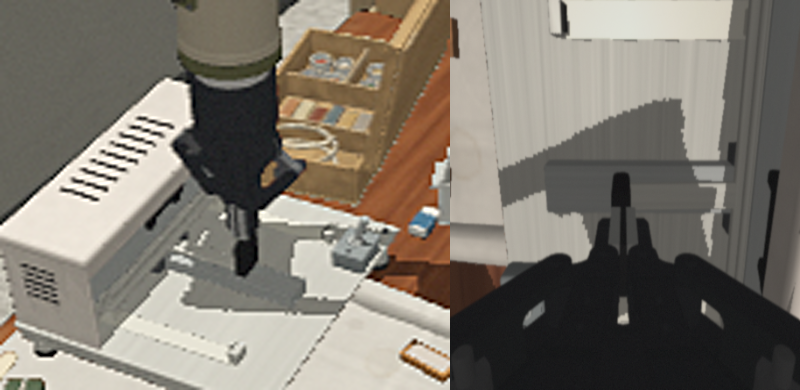

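```bash
python3 - <<'E'
from h import *
im,P=load("w4"); print(P[0]["eye"],P[0]["orientation"])
s=r.sense(); print(s["tool_pos"],s["tcp_rot"],s["grip_force"],s["finger_gap"])
for n,X in dict(tcp=(599,305,76),tip=(599,305,65),htopL=(604,320,92),htopR=(604,290,92),stemtop=(590,305,61)).items(): print(n,proj("wrist",[X],P).round())
cv2.imwrite("pics/c5.png",cv2.resize(np.clip(im[150:330,170:390].astype(float)*2.2,0,255).astype(np.uint8),None,fx=3.3,fy=3.3,interpolation=cv2.INTER_CUBIC))
E
```

```text
[595.30913116 374.85691488 238.55108096] [-1.60396218e+01 -9.11127022e-04  3.95394131e+00]
[599.27114535 304.96818951  76.39347041] [-1.79991023e+02  2.16417501e-03  9.39269422e+01] 0.0 -0.17843084830329742
tcp [[276. 252.]]
tip [[276. 244.]]
htopL [[287. 238.]]
htopR [[283. 290.]]
stemtop [[261. 241.]]
```

View pics/c5.png

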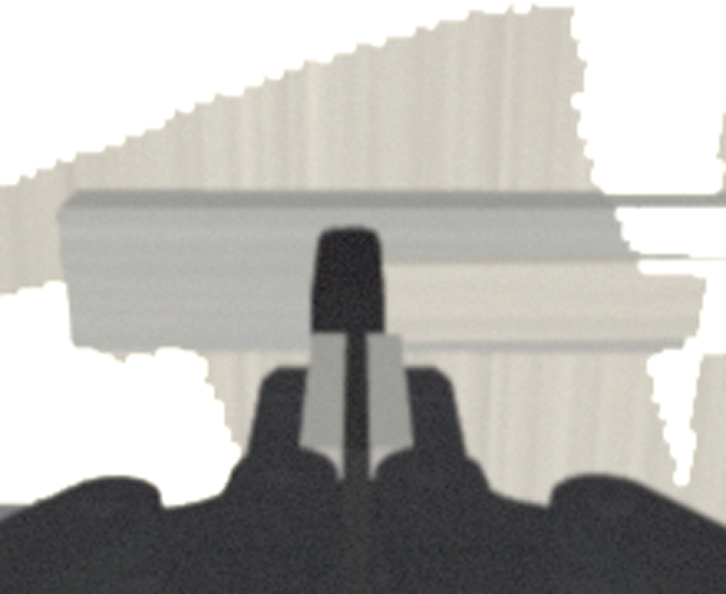

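```bash
python3 - <<'E'
from h import *
for z in (58,65,76,92,100,110): print(z, proj("scene",[(599,305,z)]).round(1), proj("wrist",[(599,305,z),(599,316,z)]).round(1).tolist())
im,_=load("s4"); im3,_=load("s3")
for a in (im,im3): print([ (y,int(a[y,239:244].max(1).mean())) for y in range(165,197)])
E
```

```text
58 [[241.8 189. ]] [[275.7, 240.3], [276.9, 223.7]]
65 [[241.7 187.1]] [[275.6, 244.4], [276.8, 227.3]]
76 [[241.5 184.1]] [[275.5, 251.7], [276.8, 233.6]]
92 [[241.1 179.6]] [[275.3, 263.8], [276.7, 244.3]]
100 [[241.  177.3]] [[275.2, 270.9], [276.7, 250.4]]
110 [[240.8 174.4]] [[275.0, 280.7], [276.6, 259.1]]
[(165, 34), (166, 35), (167, 36), (168, 32), (169, 41), (170, 76), (171, 74), (172, 75), (173, 76), (174, 71), (175, 76), (176, 74), (177, 70), (178, 78), (179, 94), (180, 33), (181, 22), (182, 22), (183, 24), (184, 22), (185, 23), (186, 22), (187, 21), (188, 22), (189, 17), (190, 32), (191, 42), (192, 103), (193, 113), (194, 113), (195, 110), (196, 110)]
[(165, 218), (166, 217), (167, 216), (168, 212), (169, 228), (170, 231), (171, 231), (172, 226), (173, 209), (174, 216), (175, 220), (176, 204), (177, 146), (178, 106), (179, 83), (180, 50), (181, 32), (182, 32), (183, 20), (184, 21), (185, 22), (186, 19), (187, 18), (188, 19), (189, 16), (190, 31), (191, 36), (192, 131), (193, 176), (194, 117), (195, 112), (196, 107)]
```

>>> step_arm([
  [[0,0,0],0],
  [[0,0,0],0],
  [[0,0,0],0],
  [[0,0,4],0],
  [[0,0,8],0],
  [[0,0,12],0],
  [[0,0,12],0],
], fingers=0.5)

```text
time: 10.95
tool_pos: [598.6, 304.6, 63.2]
tcp_rot: [-179.9, 0.0, 93.9]
ft_force: [0.1, 0.5, 0.3]
finger_gap: 42.6
grip_force: 0.0
```

>>> step_arm([
  [[0,0,4],0],
  [[0,0,8],0],
  [[0,0,8],0],
])

```text
time: 11.25
tool_pos: [598.8, 304.7, 55.5]
tcp_rot: [-179.9, 0.0, 93.9]
ft_force: [-0.1, -0.2, 0.1]
finger_gap: 42.8
grip_force: 0.0
```

>>> step_arm([
  [[0,0,0],0],
  [[0,0,0],0],
  [[0,0,0],0],
  [[0,0,0],0],
  [[0,0,0],0],
  [[0,0,0],0],
  [[0,0,0],0],
], fingers=0)

```text
time: 11.95
tool_pos: [599.2, 305.1, 56.6]
tcp_rot: [-180.0, -0.0, 93.9]
ft_force: [-2.8, 0.3, 2.0]
finger_gap: 10.5
grip_force: 41.9
```

>>> step_arm([
  [[0,-10,0],0],
  [[0,-25,0],0],
  [[0,-40,0],0],
  [[0,-55,0],0],
  [[0,-70,0],0],
  [[0,-85,0],0],
  [[0,-100,0],0],
  [[0,-110,0],0],
  [[0,-114,0],0],
  [[0,-114,0],0],
])

```text
time: 12.95
tool_pos: [485.4, 297.7, 56.8]
tcp_rot: [180.0, -0.1, 93.9]
ft_force: [-0.1, 4.3, 1.0]
finger_gap: 10.8
grip_force: 41.6
```

>>> step_arm([
  [[0,-2,0],0],
  [[0,-4,0],0],
  [[0,-6,0],0],
  [[0,-8,0],0],
  [[0,-8,0],0],
  [[0,-8,0],0],
])

```text
time: 13.55
tool_pos: [478.7, 297.1, 56.8]
tcp_rot: [179.9, -0.1, 93.9]
ft_force: [4.3, 5.5, -1.3]
finger_gap: 10.9
grip_force: 41.4
```

>>> step_arm([
  [[0,-1,0],0],
  [[0,-2,0],0],
  [[0,-3,0],0],
  [[0,-3,0],0],
  [[0,-3,0],0],
])

```text
time: 14.05
tool_pos: [477.1, 297.6, 57.0]
tcp_rot: [179.7, -0.1, 93.9]
ft_force: [10.1, 8.1, -7.6]
finger_gap: 11.1
grip_force: 40.4
```

>>> step_arm([
  [[0,0,0],0],
  [[0,0,0],0],
  [[0,0,0],0],
  [[0,0,-40],0],
  [[0,0,-90],0],
  [[0,-10,-130],0],
  [[0,-10,-130],0],
  [[0,-10,-130],0],
  [[0,-10,-130],0],
], fingers=0.5)

```text
time: 14.95
tool_pos: [463.9, 295.2, 185.0]
tcp_rot: [-179.9, 0.1, 93.9]
ft_force: [-1.3, -0.4, 0.5]
finger_gap: 42.4
grip_force: 0.0
```

```bash
python3 - <<'E'
from h import *
print(r.sense()["tool_pos"])
i1,P=shot("wrist","w6"); i2,_=shot("top","t6"); i3,_=shot("scene","s6")
b=cv2.resize(i3[100:270,150:330],(400,378),interpolation=cv2.INTER_CUBIC)
cv2.imwrite("pics/c6.png",np.hstack([b,cv2.resize(i1,(400,378))]))
E
```

```text
[463.93729372 295.23243116 185.03437664]
```

View pics/c6.png

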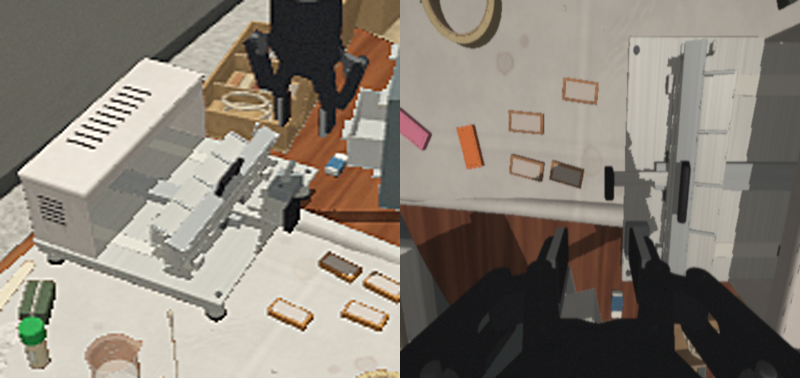

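```bash
python3 - <<'E'
from h import *
im,P=load("w6")
g=im[170:260,375:415].max(2); m=(g<48); ys,xs=np.where(m); 
for y in range(172,258,6): 
    xx=np.where(im[y,375:415].max(1)<48)[0]; print(y,(xx.min()+375,xx.max()+375) if len(xx) else None,end=' ')
print()
print(at("wrist",[(394,213),(390,213),(399,213)],120,P).round(1))
_,P1=load("w1"); print("rest",at("wrist",[(237*.7,120*.7)],0,P1).round(), "beaker",at("wrist",[(165*.7,148*.7),(188*.7,148*.7)],68,P1).round(),at("wrist",[(122*.7,148*.7)],0,P1).round())
print("orangebox", at("wrist",[(195*.7,215*.7)],20,P1).round(),"green",at("wrist",[(235*.7,10*.7)],10,P1).round())
# pred handle top ends in wrist
o=np.array([587.8,304.3]);a=np.radians(3.8);ex=np.array([np.cos(a),np.sin(a)]);ey=np.array([-ex[1],ex[0]])
for x in(-20.2,-10.8):
  for y in(-27,27): print(x,y,proj("wrist",[np.r_[o+ex*x+ey*y,122]],P).round())
E
```

```text
172 None 178 None 184 (np.int64(394), np.int64(404)) 190 (np.int64(393), np.int64(405)) 196 (np.int64(393), np.int64(404)) 202 (np.int64(392), np.int64(404)) 208 (np.int64(391), np.int64(403)) 214 (np.int64(391), np.int64(402)) 220 (np.int64(390), np.int64(402)) 226 (np.int64(390), np.int64(401)) 232 (np.int64(389), np.int64(400)) 238 (np.int64(389), np.int64(399)) 244 (np.int64(389), np.int64(399)) 250 None 256 None 
[[554.1 305.9 120. ]
 [551.  305.7 120. ]
 [557.9 306.2 120. ]]
rest [[579. 494.   0.]] beaker [[538. 551.  68.]
 [540. 526.  68.]] [[537. 640.   0.]]
orangebox [[461. 545.  20.]] green [[695. 487.  10.]]
-20.2 -27 [[408. 251.]]
-20.2 27 [[416. 184.]]
-10.8 -27 [[419. 251.]]
-10.8 27 [[429. 184.]]
```

```bash
python3 - <<'E'
from h import *
im,P=load("w6"); s6,PS=load("s6")
a=ray("wrist",[(397,213)],P); b=ray("scene",[(254.4,180)],PS); print("barhandle",tri(a[0],a[1][0],b[0],b[1][0]))
for y in range(180,228,4):
    xx=np.where(im[y,280:310].max(1)<48)[0]; print(y,(xx.min()+280,xx.max()+280) if len(xx) else None,end=' ')
print()
print("pull",at("wrist",[(294,202)],92,P))
cv2.imwrite("pics/c7.png",np.hstack([cv2.resize(im[30:290,280:480],(400,520),interpolation=cv2.INTER_CUBIC),cv2.resize(s6[140:240,190:270],(400,520),interpolation=cv2.INTER_CUBIC)]))
E
```

```text
barhandle (array([560.63087371, 301.35371927, 103.84784216]), np.float64(5.028417752021761))
180 None 184 None 188 (np.int64(287), np.int64(297)) 192 (np.int64(287), np.int64(298)) 196 (np.int64(287), np.int64(299)) 200 (np.int64(287), np.int64(299)) 204 (np.int64(287), np.int64(299)) 208 (np.int64(287), np.int64(298)) 212 (np.int64(287), np.int64(298)) 216 (np.int64(287), np.int64(298)) 220 (np.int64(288), np.int64(297)) 224 None 
pull [[478.35023094 302.40245367  92.        ]]
```

View pics/c7.png

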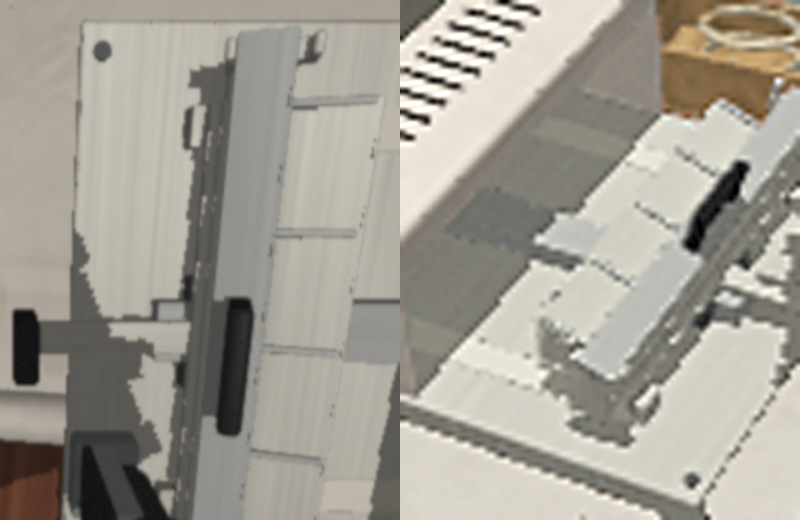

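>>> step_arm([
  [[2,50,0],0],
  [[2,94,0],0],
  [[2,94,40],0],
  [[2,94,75],0],
  [[2,94,85],0],
  [[2,94,92],0],
  [[2,94,98],0],
  [[2,94,98],0],
])

```text
time: 15.9
tool_pos: [558.6, 304.5, 89.4]
tcp_rot: [179.9, -0.0, 93.9]
ft_force: [0.1, -0.1, 0.8]
finger_gap: 42.3
grip_force: 0.0
```

>>> step_arm([
  [[0,0,0],0],
  [[0,0,0],0],
  [[0,0,0],0],
  [[0,0,0],0],
  [[0,0,0],0],
  [[0,0,0],0],
  [[0,0,0],0],
], fingers=0, squeeze=60)

```text
time: 16.6
tool_pos: [559.3, 304.7, 90.7]
tcp_rot: [179.8, -0.1, 93.9]
ft_force: [-1.1, -0.2, 4.8]
finger_gap: 8.6
grip_force: 55.7
```

>>> step_arm([
  [[0,0,-15],0],
  [[0,0,-30],0],
  [[0,0,-60],0],
  [[0,0,-100],0],
  [[0,0,-120],0],
  [[0,0,-120],0],
])

```text
time: 17.2
tool_pos: [560.9, 305.4, 215.4]
tcp_rot: [179.5, -0.2, 93.9]
ft_force: [-0.5, 0.1, -1.1]
finger_gap: 8.5
grip_force: 54.3
```

>>> step_arm([
  [[181,-57,0],-90],
  [[181,-57,0],-90],
  [[181,-57,0],-90],
  [[181,-57,0],-90],
  [[181,-57,0],-90],
  [[181,-57,0],-90],
  [[181,-57,0],-90],
  [[181,-57,0],-90],
  [[181,-57,0],-90],
  [[181,-57,0],-90],
  [[181,-57,0],-90],
  [[181,-57,0],-90],
])

```text
time: 18.4
tool_pos: [488.6, 480.5, 207.6]
tcp_rot: [-179.9, -0.1, -176.0]
ft_force: [-0.1, -0.2, -1.0]
finger_gap: 8.5
grip_force: 54.4
```

```bash
python3 - <<'E'
from h import *
s=r.sense(); print(s["tool_pos"],s["tcp_rot"],s["finger_gap"],s["grip_force"])
i1,P=shot("wrist","w8"); i2,_=shot("top","t8"); i3,_=shot("scene","s8")
cv2.imwrite("pics/c8.png",np.vstack([np.hstack([cv2.resize(i1,(400,300)),cv2.resize(i3[80:280,130:370],(400,300))]),cv2.resize(i2[50:280,120:400],(800,300))[:, :]]))
E
```

```text
[488.55762475 480.48208997 207.55100204] [-1.79946430e+02 -7.71411584e-02 -1.76014357e+02] 8.488312881293018 54.362187730148435
```

View pics/c8.png

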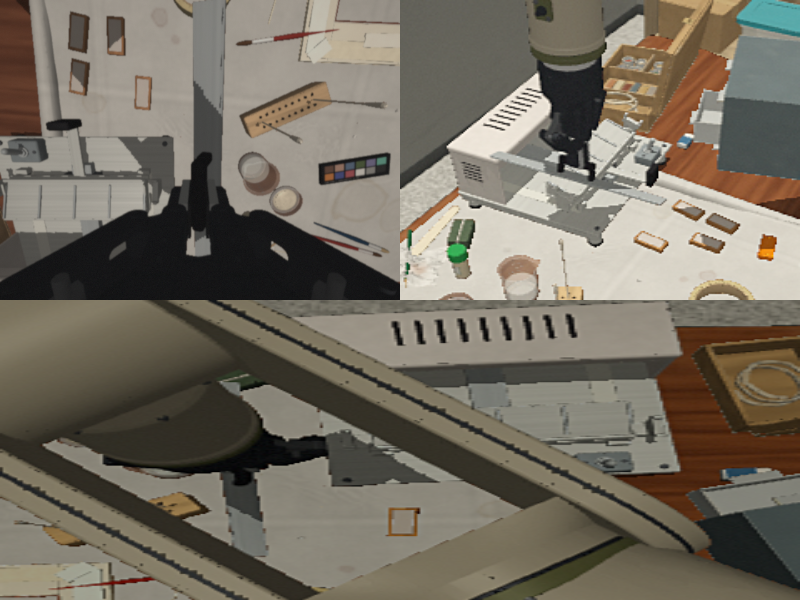

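>>> step_arm([
  [[0,0,50],0],
  [[0,0,100],0],
  [[0,0,150],0],
  [[0,0,180],0],
  [[0,0,188],0],
  [[0,0,192],0],
  [[0,0,192],0],
])

```text
time: 19.25
tool_pos: [490.1, 481.8, 18.4]
tcp_rot: [179.9, 0.1, -176.1]
ft_force: [0.1, 0.8, -1.1]
finger_gap: 8.4
grip_force: 54.3
```

>>> step_arm([
  [[0,0,2],0],
  [[0,0,4],0],
  [[0,0,6],0],
  [[0,0,6],0],
])

```text
time: 19.65
tool_pos: [489.1, 480.9, 10.7]
tcp_rot: [180.0, 0.0, -176.1]
ft_force: [-0.1, -0.7, -1.4]
finger_gap: 8.4
grip_force: 54.3
```

>>> step_arm([
  [[0,0,2],0],
  [[0,0,4],0],
  [[0,0,5],0],
  [[0,0,5],0],
])

```text
time: 20.05
tool_pos: [489.0, 481.0, 5.9]
tcp_rot: [180.0, 0.0, -176.1]
ft_force: [-1.0, -1.2, 2.2]
finger_gap: 8.4
grip_force: 54.5
```

>>> step_arm([
  [[0,0,1],0],
  [[0,0,2],0],
  [[0,0,3],0],
  [[0,0,3],0],
])

```text
time: 20.45
tool_pos: [489.1, 483.0, 5.8]
tcp_rot: [179.8, 0.1, -176.0]
ft_force: [-9.3, 0.1, 17.7]
finger_gap: 8.4
grip_force: 56.2
```

>>> step_arm([
  [[0,0,-3],0],
  [[0,0,-3],0],
  [[0,0,-3],0],
  [[0,0,-50],0],
  [[0,0,-100],0],
  [[0,0,-150],0],
  [[0,0,-150],0],
], fingers=0.4)

```text
time: 21.15
tool_pos: [493.2, 484.0, 162.8]
tcp_rot: [179.5, 0.7, -176.1]
ft_force: [1.8, 1.1, 1.7]
finger_gap: 34.5
grip_force: 0.0
```

>>> step_arm([
  [[19,-142,0],0],
  [[19,-142,0],0],
  [[19,-142,0],0],
  [[19,-142,0],0],
  [[19,-142,0],0],
  [[19,-142,0],0],
], fingers=0.5)

```text
time: 21.75
tool_pos: [480.1, 338.6, 152.5]
tcp_rot: [180.0, 0.0, -176.1]
ft_force: [0.4, 0.8, -0.6]
finger_gap: 42.9
grip_force: 0.0
```

```bash
cat >> h.py <<'E'
def panels(im,P,name="wrist",z=10,roi=None):
    h=cv2.cvtColor(im,cv2.COLOR_BGR2HSV)
    m=cv2.inRange(h,(4,75,25),(17,255,235))
    if roi is not None:
        k=np.zeros_like(m); x0,y0,x1,y1=roi; k[y0:y1,x0:x1]=255; m&=k
    m=cv2.morphologyEx(m,cv2.MORPH_CLOSE,np.ones((3,3)))
    out=[]
    for c in cv2.findContours(m,cv2.RETR_EXTERNAL,cv2.CHAIN_APPROX_NONE)[0]:
        if cv2.contourArea(c)<150: continue
        b=cv2.boxPoints(cv2.minAreaRect(c)); W=at(name,b,z,P); e=W[1]-W[0];e2=W[2]-W[1]
        if np.linalg.norm(e2)>np.linalg.norm(e): e,e2=e2,e
        L,l=np.linalg.norm(e),np.linalg.norm(e2)
        if not(44<L<62 and 19<l<32): continue
        out.append((b.mean(0).round(),W.mean(0).round(1),round(L,1),round(l,1),round((np.degrees(np.arctan2(e[1],e[0]))+90)%180-90,1)))
    return out
E
python3 - <<'E'
from h import *
s=r.sense(); print(s["tool_pos"],s["tcp_rot"])
i1,P=shot("wrist","w9")
for p in panels(i1,P): print(*p)
cv2.imwrite("pics/c9.png",i1)
E
```

```text
[480.07463346 338.57515119 152.53664803] [ 1.79966404e+02  2.58182048e-02 -1.76069572e+02]
[  9. 361.] [705.7  31.2  10. ] 46.1 20.4 21.5
[548. 328.] [616.4 662.8  10. ] 50.7 25.5 -32.5
[330. 149.] [431.2 386.8  10. ] 51.6 24.7 -2.3
[228. 124.] [414.3 286.3  10. ] 51.5 24.7 -10.9
[296.  57.] [352.1 346.2  10. ] 51.7 24.3 -0.4
[234.  51.] [351.2 290.6  10. ] 51.7 24.2 -9.9
```

View pics/c9.png

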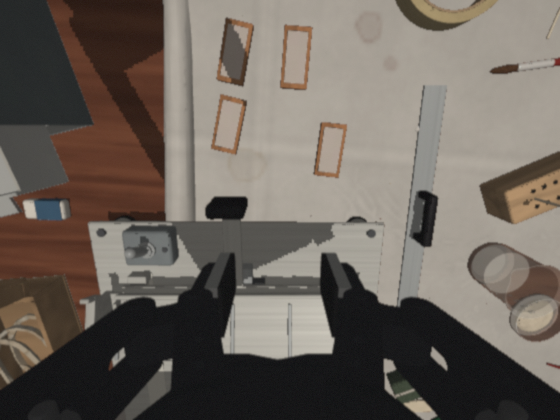

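```bash
python3 - <<'E'
from h import *
o=np.array([587.8,304.3]);a=np.radians(3.8);ex=np.array([np.cos(a),np.sin(a)]);ey=np.array([-ex[1],ex[0]])
def tf(w): 
    d=np.array(w)[:2]-o; return np.r_[d@ex,d@ey].round(1)
im,P=load("w6")
for c in ((380,97),(355,232),(340,352),(322,460)):
    q=(280+c[0]/2,30+c[1]/2); w=at("wrist",[q],92,P)[0]; print("rear",w.round(1),tf(w))
# front lip/ pull handle/bar from w9 & rib profile
im9,P9=load("w9")
print("pull handle",[tf(at("wrist",[q],92,P9)[0]) for q in ((227,207),)])
g=cv2.cvtColor(im9,cv2.COLOR_BGR2GRAY)
print("col 260:",[(y,int(g[y,258:264].mean())) for y in range(270,345,3)])
print("lip candidates", [ (y,tf(at("wrist",[(262,y)],77,P9)[0])) for y in (276,282,287,292,297,302,320,340)])
print("bar on table", [at("wrist",[q],25,P9)[0].round(1) for q in ((431,193),(428,245),(428,218))], [at("wrist",[q],4,P9)[0].round(1) for q in ((434,88),)])
cv2.imwrite("pics/c10.png",np.hstack([cv2.resize(im9[210:360,80:390],(800,387),interpolation=cv2.INTER_CUBIC)]))
# rib edges at row 330 , 310
for y in (305,315,325): print(y,[int(v) for v in g[y,215:335]])
E
```

```text
rear [605.2 409.3  92. ] [ 24.3 103.6]
rear [607.4 358.5  92. ] [23.1 52.8]
rear [612.6 308.2  92. ] [25.   2.2]
rear [615.9 257.6  92. ] [ 24.9 -48.4]
pull handle [array([-114.8,    3.3])]
col 260: [(270, 162), (273, 163), (276, 121), (279, 37), (282, 41), (285, 81), (288, 88), (291, 83), (294, 84), (297, 168), (300, 176), (303, 174), (306, 177), (309, 181), (312, 178), (315, 177), (318, 180), (321, 176), (324, 174), (327, 177), (330, 178), (333, 183), (336, 180), (339, 176), (342, 177)]
lip candidates [(276, array([-49.5,  28.1])), (282, array([-43.8,  28.1])), (287, array([-38.9,  28. ])), (292, array([-34.,  28.])), (297, array([-29.1,  27.9])), (302, array([-24.1,  27.9])), (320, array([-5.7, 27.6])), (340, array([15.5, 27.4]))]
bar on table [array([464.1, 486.3,  25. ]), array([517.7, 494.5,  25. ]), array([489.3, 488.6,  25. ])] [array([367.6, 479.1,   4. ])]
305 [20, 18, 22, 24, 21, 23, 25, 22, 17, 17, 21, 17, 22, 20, 20, 22, 61, 112, 135, 139, 164, 173, 173, 174, 175, 175, 173, 175, 174, 175, 174, 175, 175, 175, 175, 175, 175, 175, 175, 175, 176, 176, 176, 176, 176, 176, 177
[... 824 characters left out ...]
, 190, 189, 189, 189, 189, 190, 190, 189, 191, 191, 191, 191, 192, 191, 172, 107, 43, 20, 17, 18, 20, 19, 24, 23]
325 [22, 20, 21, 27, 24, 28, 23, 22, 19, 21, 24, 67, 125, 160, 158, 128, 144, 159, 144, 124, 159, 171, 171, 172, 172, 173, 171, 172, 172, 173, 173, 172, 173, 172, 172, 174, 173, 173, 174, 174, 174, 174, 174, 174, 174, 174, 174, 174, 174, 174, 174, 175, 175, 175, 176, 175, 175, 175, 176, 175, 176, 176, 176, 177, 177, 177, 176, 177, 176, 177, 177, 165, 122, 127, 159, 159, 140, 166, 178, 179, 180, 178, 179, 179, 180, 181, 181, 182, 181, 181, 181, 181, 181, 182, 182, 182, 181, 182, 182, 182, 182, 182, 183, 183, 183, 184, 184, 183, 183, 183, 185, 184, 173, 129, 67, 25, 19, 21, 23, 24]
```

```bash
python3 - <<'E'
from h import *
o=np.array([587.8,304.3]);a=np.radians(3.8);ex=np.array([np.cos(a),np.sin(a)]);ey=np.array([-ex[1],ex[0]])
def tf(w): 
    d=np.array(w)[:2]-o; return np.r_[d@ex,d@ey].round(1)
im9,P9=load("w9")
for z in (78,82): print(z,[tf(at("wrist",[q],z,P9)[0]) for q in ((232,325),(289.5,325))])
im,P=load("w6"); print([tf(at("wrist",[(294,q)],92,P)[0]) for q in (186.5,222)])
for n,y in dict(b1=-76.5,b2=-25.5,b3=25.5,b4=76.5).items(): print(n,(o+ey*y).round(1))
E
```

```text
78 [array([-1.2,  0.7]), array([-1.3, 52.4])]
82 [array([-4.1,  1.3]), array([-4.2, 52.2])]
[array([-109.6,   18.9]), array([-109. ,  -12.7])]
b1 [592.9 228. ]
b2 [589.5 278.9]
b3 [586.1 329.7]
b4 [582.7 380.6]
```

>>> step_arm([
  [[45,51,0],5.4],
  [[45,51,40],5.4],
  [[45,51,90],5.4],
  [[45,51,130],5.4],
  [[45,51,155],5.4],
  [[45,51,160],5.4],
  [[45,51,160],5.4],
])

```text
time: 22.5
tool_pos: [430.7, 386.1, -8.2]
tcp_rot: [-179.9, -0.1, 178.6]
ft_force: [0.9, 0.2, 0.5]
finger_gap: 42.7
grip_force: 0.0
```

>>> step_arm([
  [[0,0,2],0],
  [[0,0,4],0],
  [[0,0,6],0],
  [[0,0,6],0],
])

```text
time: 22.9
tool_pos: [431.8, 385.9, -12.9]
tcp_rot: [180.0, 0.0, 178.5]
ft_force: [-1.1, -0.3, -0.3]
finger_gap: 42.7
grip_force: 0.0
```

>>> step_arm([
  [[0,0,0],0],
  [[0,0,0],0],
  [[0,0,0],0],
  [[0,0,0],0],
  [[0,0,0],0],
  [[0,0,0],0],
], fingers=0, squeeze=30)

```text
time: 23.5
tool_pos: [431.7, 385.8, -13.0]
tcp_rot: [180.0, 0.0, 178.5]
ft_force: [-0.9, -1.5, 6.0]
finger_gap: 23.4
grip_force: 29.7
```

>>> step_arm([
  [[0,0,-20],0],
  [[0,0,-70],0],
  [[0,0,-120],0],
  [[-50,0,-140],-5.3],
  [[-100,0,-140],-5.3],
  [[-140,0,-140],-5.3],
  [[-151,0,-140],-5.3],
  [[-151,0,-140],-5.3],
  [[-151,0,-140],-5.3],
])

```text
time: 24.4
tool_pos: [581.6, 381.6, 125.6]
tcp_rot: [-180.0, -0.1, -176.2]
ft_force: [-0.1, -0.4, -0.1]
finger_gap: 23.0
grip_force: 29.6
```

>>> step_arm([
  [[0,0,20],0],
  [[0,0,35],0],
  [[0,0,45],0],
  [[0,0,47],0],
  [[0,0,47],0],
])

```text
time: 24.9
tool_pos: [581.7, 381.8, 79.0]
tcp_rot: [-180.0, -0.1, -176.1]
ft_force: [0.4, 0.2, 0.8]
finger_gap: 23.6
grip_force: 29.6
```

>>> step_arm([
  [[-1,0,1],0],
  [[-1,0,2],0],
  [[-1,0,3],0],
  [[-1,0,4],0],
  [[-1,0,4],0],
])

```text
time: 25.4
tool_pos: [583.7, 382.1, 76.3]
tcp_rot: [180.0, 0.1, -176.2]
ft_force: [-1.3, -1.0, 3.4]
finger_gap: 23.5
grip_force: 30.0
```

>>> step_arm([
  [[0,0,1],0],
  [[0,0,2],0],
  [[0,0,3],0],
  [[0,0,4],0],
  [[0,0,4],0],
])

```text
time: 25.9
tool_pos: [583.9, 382.3, 73.5]
tcp_rot: [180.0, 0.1, -176.2]
ft_force: [-4.3, -2.5, 10.4]
finger_gap: 23.3
grip_force: 32.3
```

>>> step_arm([
  [[0,0,-2],0],
  [[0,0,-3],0],
  [[0,0,-3],0],
  [[0,0,-3],0],
  [[0,0,-30],0],
  [[0,0,-80],0],
  [[0,0,-100],0],
], fingers=0.4)

```text
time: 26.6
tool_pos: [585.0, 382.8, 176.5]
tcp_rot: [179.9, 0.3, -176.2]
ft_force: [0.2, 0.4, 0.6]
finger_gap: 34.3
grip_force: 0.0
```

>>> step_arm([
  [[159,-72,0],0],
  [[159,-72,0],0],
  [[159,-72,0],0],
  [[159,-72,0],0],
  [[159,-72,0],0],
  [[159,-72,0],0],
], fingers=0.5)

```text
time: 27.2
tool_pos: [429.7, 299.5, 171.9]
tcp_rot: [180.0, 0.1, -176.2]
ft_force: [0.2, 0.4, 0.4]
finger_gap: 42.5
grip_force: 0.0
```

```bash
cat >> h.py <<'E'
o=np.array([587.7,305.5]);_a=np.radians(3.8);ex=np.array([np.cos(_a),np.sin(_a)]);ey=np.array([-ex[1],ex[0]])
def tf(w):
    d=np.array(w)[:2]-o; return np.r_[d@ex,d@ey].round(1)
E
python3 - <<'E'
from h import *
s=r.sense(); print(s["tool_pos"],s["tcp_rot"])
i1,P=shot("wrist","w11")
for p in panels(i1,P): print(*p)
print("deck");
for p in panels(i1,P,z=85): print(p[0],tf(p[1]),*p[2:])
i,P2=shot("scene","s11")
for p in panels(i,P2,"scene"): print(*p)
for p in panels(i,P2,"scene",z=85): print(p[0],tf(p[1]),*p[2:])
E
```

```text
[429.72016262 299.52094053 171.92745069] [ 1.79964435e+02  6.95247097e-02 -1.76171528e+02]
[266. 175.] [413.5 285.7  10. ] 50.1 23.5 -11.3
[329. 118.] [351.6 346.   10. ] 51.2 24.6 -0.8
[274. 113.] [350.7 290.7  10. ] 50.6 24.5 -8.0
[301.  18.] [264.7 310.4  10. ] 52.3 27.1 -77.3
deck
```

>>> step_arm([
  [[17,-12,30],14.8],
  [[17,-12,70],14.8],
  [[17,-12,120],14.8],
  [[17,-12,160],14.8],
  [[17,-12,180],14.8],
  [[17,-12,185],14.8],
  [[17,-12,185],14.8],
])

```text
time: 28.0
tool_pos: [413.6, 286.3, -14.1]
tcp_rot: [-179.9, -0.1, 169.0]
ft_force: [0.4, -0.3, 0.0]
finger_gap: 42.5
grip_force: 0.0
```

>>> step_arm([
  [[0,0,0],0],
  [[0,0,0],0],
  [[0,0,0],0],
  [[0,0,0],0],
  [[0,0,0],0],
  [[0,0,-30],0],
  [[0,0,-80],0],
  [[0,0,-130],0],
  [[0,0,-140],0],
], fingers=0)

```text
time: 28.9
tool_pos: [416.9, 288.3, 134.0]
tcp_rot: [179.6, 0.5, 169.0]
ft_force: [1.6, 0.0, 1.0]
finger_gap: 23.5
grip_force: 29.5
```

>>> step_arm([
  [[-187,-22,0],-14.8],
  [[-187,-22,0],-14.8],
  [[-187,-22,0],-14.8],
  [[-187,-22,0],-14.8],
  [[-187,-22,0],-14.8],
  [[-187,-22,20],-14.8],
  [[-187,-22,40],-14.8],
  [[-187,-22,47],-14.8],
  [[-187,-22,47],-14.8],
])

```text
time: 29.8
tool_pos: [591.0, 228.9, 77.9]
tcp_rot: [-180.0, -0.2, -176.2]
ft_force: [-0.1, 0.4, -0.7]
finger_gap: 23.2
grip_force: 29.5
```

>>> step_arm([
  [[0,0,2],0],
  [[0,0,4],0],
  [[0,0,5],0],
  [[0,0,5],0],
])

```text
time: 30.2
tool_pos: [593.1, 229.6, 76.0]
tcp_rot: [180.0, 0.1, -176.2]
ft_force: [-3.7, -0.6, 6.6]
finger_gap: 23.0
grip_force: 30.1
```

>>> step_arm([
  [[0,0,1],0],
  [[0,0,0],0],
  [[0,0,-1],0],
  [[0,0,-1],0],
  [[0,0,-1],0],
  [[0,0,-40],0],
  [[0,0,-90],0],
  [[0,0,-130],0],
], fingers=0.4)

```text
time: 31.0
tool_pos: [592.9, 229.1, 206.8]
tcp_rot: [180.0, 0.0, -176.2]
ft_force: [2.0, 0.5, 0.5]
finger_gap: 34.1
grip_force: 0.0
```

>>> step_arm([
  [[-62,73,-45],0],
  [[-62,73,-45],0],
  [[-62,73,-45],0],
  [[-62,73,-45],0],
  [[-62,73,-45],0],
], fingers=0.5)

```text
time: 31.5
tool_pos: [649.1, 305.4, 248.3]
tcp_rot: [-179.9, -0.1, -176.2]
ft_force: [0.6, -0.3, 0.6]
finger_gap: 42.6
grip_force: 0.0
```

```bash
python3 - <<'E'
from h import *
s=r.sense(); print(s["tool_pos"],s["tcp_rot"])
i1,P=shot("wrist","w12")
for p in panels(i1,P): print(*p)
print("deck");
for p in panels(i1,P,z=85): print(p[0],tf(p[1]),*p[2:])
h=cv2.cvtColor(i1,cv2.COLOR_BGR2HSV)
for y,nm in ((76.5,"b4"),(-76.5,"b1")):
    c=proj("wrist",[np.r_[o+ey*y-1.7*ex,85]],P)[0]; print(nm,c.round())
    u,v=c.astype(int); m=cv2.inRange(h,(4,75,25),(17,255,235))[v-45:v+45,u-30:u+30]
    for row in m[::3,::2]: print(''.join('#' if q else '.' for q in row))
E
```

```text
[649.11326146 305.36159232 248.25868859] [-1.79947056e+02 -1.02967884e-01 -1.76177747e+02]
[207. 132.] [595.1 212.   10. ] 61.4 29.7 -0.4
deck
[207. 132.] [ -0.5 -77. ] 49.9 24.2 -0.4
[356. 132.] [-1.1 76.7] 50.9 25.1 8.5
b4 [356. 131.]
..............................
..............................
..............................
..............................
..............................
..............................
..............................
..........############........
.........###........##........
.........##..........#........
.........##..........#........
.........###.........#........
.........###.........#........
.........###.........#........
.........###.........#........
..........##.........#........
..........##.........#........
..........##.........#........
.........###.........#........
..........##.........#........
..........##.........#........
..........##.........#........
..........############........
..........############........
..............................
..............................
..............................
..........................
[... 311 characters left out ...]
#########.........
.........#############........
.........##.........##........
.........##.........##........
.........##.........##........
.........##.........##........
.........##.........##........
.........##.........##........
.........##.........##........
.........##.........##........
.........##.........##........
.........##.........##........
.........##.........##........
.........##.........##........
.........##.........##........
.........#############........
.........#############........
..............................
..............................
..............................
..............................
..............................
..............................
```

>>> step_arm([
  [[218,29,0],0],
  [[218,29,0],0],
  [[218,29,0],0],
  [[218,29,0],0],
  [[218,29,0],0],
  [[218,29,78],0],
  [[218,29,78],0],
  [[218,29,78],0],
])

```text
time: 32.35
tool_pos: [426.5, 317.5, 166.1]
tcp_rot: [-179.8, -0.5, -176.2]
ft_force: [-0.2, 0.3, 0.1]
finger_gap: 42.7
grip_force: 0.0
```

```bash
python3 - <<'E'
from h import *
s=r.sense(); print(s["tool_pos"],s["tcp_rot"])
i1,P=shot("wrist","w13")
for p in panels(i1,P): print(*p)
E
```

```text
[426.45701547 317.54045746 166.13143138] [-179.75441929   -0.45148516 -176.20705236]
[132. 410.] [730.8 144.5  10. ] 58.9 21.5 -34.2
[547. 361.] [616.3 666.   10. ] 47.7 19.1 -33.6
[312. 122.] [351.6 346.3  10. ] 51.1 24.3 -0.3
[256. 117.] [351.  290.3  10. ] 51.0 23.8 -10.2
[283.  21.] [264.8 310.8  10. ] 52.3 27.1 -76.3
```

>>> step_arm([
  [[80,-23,20],13.1],
  [[80,-23,60],13.1],
  [[80,-23,100],13.1],
  [[80,-23,120],13.1],
  [[80,-23,120],13.1],
  [[80,-23,120],13.1],
  [[80,-23,120],13.1],
])

```text
time: 33.1
tool_pos: [354.3, 293.4, 54.5]
tcp_rot: [179.8, 0.2, 170.7]
ft_force: [0.0, 0.2, 0.1]
finger_gap: 42.4
grip_force: 0.0
```

>>> step_arm([
  [[2,-2,20],0],
  [[2,-2,45],0],
  [[2,-2,60],0],
  [[2,-2,65],0],
  [[2,-2,65],0],
  [[2,-2,65],0],
])

```text
time: 33.7
tool_pos: [351.0, 291.3, -11.9]
tcp_rot: [179.9, 0.1, 170.7]
ft_force: [0.1, -0.2, -0.3]
finger_gap: 42.3
grip_force: 0.0
```

>>> step_arm([
  [[0,0,1],0],
  [[0,0,1],0],
  [[0,0,1],0],
  [[0,0,1],0],
  [[0,0,1],0],
  [[0,0,1],0],
], fingers=0)

```text
time: 34.3
tool_pos: [350.8, 291.3, -13.1]
tcp_rot: [179.9, 0.1, 170.7]
ft_force: [-1.2, -1.3, 5.6]
finger_gap: 23.5
grip_force: 29.2
```

>>> step_arm([
  [[0,0,-30],0],
  [[0,0,-80],0],
  [[0,0,-130],0],
  [[-30,3,-140],-13.1],
  [[-238,28,-140],-13.1],
  [[-238,28,-140],-13.1],
  [[-238,28,-140],-13.1],
  [[-238,28,-140],-13.1],
  [[-238,28,-140],-13.1],
  [[-238,28,-140],-13.1],
  [[-238,28,-140],-13.1],
])

```text
time: 35.4
tool_pos: [588.2, 280.0, 125.5]
tcp_rot: [180.0, -0.0, -176.2]
ft_force: [0.9, 0.3, -1.1]
finger_gap: 23.6
grip_force: 29.7
```

>>> step_arm([
  [[0,0,20],0],
  [[0,0,35],0],
  [[0,0,45],0],
  [[0,0,49],0],
  [[0,0,51],0],
  [[0,0,52],0],
  [[0,0,52],0],
])

```text
time: 36.1
tool_pos: [588.6, 279.9, 74.6]
tcp_rot: [-180.0, -0.0, -176.2]
ft_force: [-5.7, -2.5, 5.2]
finger_gap: 23.3
grip_force: 30.3
```

>>> step_arm([
  [[0,0,0],0],
  [[0,0,-1],0],
  [[0,0,-2],0],
  [[0,0,-2],0],
  [[0,0,-2],0],
  [[0,0,-40],0],
  [[0,0,-90],0],
  [[0,0,-95],0],
], fingers=0.4)

```text
time: 36.9
tool_pos: [593.0, 281.3, 177.0]
tcp_rot: [179.8, 0.6, -176.2]
ft_force: [1.8, 0.5, 1.2]
finger_gap: 34.2
grip_force: 0.0
```

>>> step_arm([
  [[156,70,0],0],
  [[156,70,0],0],
  [[156,70,0],0],
  [[156,70,0],0],
  [[156,70,0],0],
  [[156,70,0],0],
  [[156,70,0],0],
], fingers=0.5)

```text
time: 37.6
tool_pos: [429.8, 339.0, 168.7]
tcp_rot: [180.0, 0.0, -176.2]
ft_force: [0.1, -0.5, -0.0]
finger_gap: 42.7
grip_force: 0.0
```

```bash
python3 - <<'E'
from h import *
s=r.sense(); print(s["tool_pos"],s["tcp_rot"])
i1,P=shot("wrist","w14")
for p in panels(i1,P): print(*p)
E
```

```text
[429.79853862 338.97636591 168.70008954] [ 1.79995088e+02  4.43743540e-02 -1.76209744e+02]
[290. 115.] [351.5 346.2  10. ] 51.2 24.4 -0.5
[259.  14.] [264.9 310.6  10. ] 51.1 27.4 -78.0
```

>>> step_arm([
  [[78,12,20],4.3],
  [[78,12,60],4.3],
  [[78,12,100],4.3],
  [[78,12,140],4.3],
  [[78,12,170],4.3],
  [[78,12,181],4.3],
  [[78,12,181],4.3],
  [[78,12,181],4.3],
])

```text
time: 38.45
tool_pos: [351.6, 346.6, -11.1]
tcp_rot: [179.9, 0.1, 179.5]
ft_force: [-0.1, 0.5, -0.2]
finger_gap: 43.0
grip_force: 0.0
```

>>> step_arm([
  [[0,0,0],0],
  [[0,0,0],0],
  [[0,0,0],0],
  [[0,0,0],0],
  [[0,0,0],0],
  [[0,0,0],0],
], fingers=0)

```text
time: 39.05
tool_pos: [352.9, 347.7, -8.6]
tcp_rot: [179.8, 0.3, 179.5]
ft_force: [-2.5, -5.7, 18.4]
finger_gap: 15.2
grip_force: 27.7
```

>>> step_arm([
  [[0,0,-4],0],
  [[0,0,-4],0],
  [[0,0,-4],0],
  [[0,0,-4],0],
  [[0,0,-50],0],
  [[-40,0,-100],0],
  [[-78,-12,-150],0],
  [[-78,-12,-181],0],
  [[-78,-12,-181],0],
  [[-78,-12,-181],0],
], fingers=0.5)

```text
time: 40.05
tool_pos: [429.7, 333.9, 170.5]
tcp_rot: [179.9, 0.2, 179.5]
ft_force: [-0.3, 0.0, -0.7]
finger_gap: 42.8
grip_force: 0.0
```

```bash
python3 - <<'E'
from h import *
s=r.sense(); print(s["tool_pos"],s["tcp_rot"],s["finger_gap"])
i1,P=shot("wrist","w15")
for p in panels(i1,P): print(*p)
c=proj("wrist",[(351.5,346.2,10)],P)[0]; print(c)
u,v=c.astype(int); h=cv2.cvtColor(i1,cv2.COLOR_BGR2HSV); m=cv2.inRange(h,(4,75,25),(17,255,235))[max(v-75,0):v+75,u-75:u+75]
for row in m[::4,::3]: print(''.join('#' if q else '.' for q in row))
E
```

```text
[429.65004843 333.8861413  170.47728357] [179.8764193    0.18521547 179.47124185] 42.843251162947226
[543. 335.] [615.7 662.3  10. ] 51.9 26.7 -32.3
[292. 114.] [351.3 349.5  10. ] 51.6 23.5 0.9
[251.  16.] [264.8 310.7  10. ] 51.2 27.3 -78.3
[288.73130193 114.84574933]
..................................................
..................................................
..................................................
..................................................
..................................................
..................................................
..................................................
..................................................
..................................................
..................................................
..................................................
..................................................
............................###...................
.......................########...................
.......................#......#...................
.......................#......#...................
.............
[... 408 characters left out ...]
..........#......#...................
.......................########...................
..................................................
..................................................
..................................................
..................................................
..................................................
..................................................
..................................................
..................................................
..................................................
..................................................
..................................................
..................................................
```

>>> step_arm([
  [[78,15,20],-1],
  [[78,15,60],-1],
  [[78,15,100],-1],
  [[78,15,140],-1],
  [[78,15,170],-1],
  [[78,15,182],-1],
  [[78,15,185],-1],
  [[78,15,185],-1],
  [[78,15,185],-1],
])

```text
time: 41.0
tool_pos: [351.3, 349.9, -14.9]
tcp_rot: [179.9, 0.1, -179.5]
ft_force: [-0.2, -0.7, 0.5]
finger_gap: 42.7
grip_force: 0.0
```

>>> step_arm([
  [[0,0,0],0],
  [[0,0,0],0],
  [[0,0,0],0],
  [[0,0,0],0],
  [[0,0,0],0],
  [[0,0,0],0],
], fingers=0)

```text
time: 41.6
tool_pos: [351.4, 350.0, -14.7]
tcp_rot: [179.9, 0.1, -179.5]
ft_force: [-1.8, -0.8, 7.2]
finger_gap: 24.0
grip_force: 29.6
```

>>> step_arm([
  [[0,0,-30],0],
  [[0,0,-80],0],
  [[0,0,-130],0],
  [[-30,-3,-142],-3.3],
  [[-235,-21,-142],-3.3],
  [[-235,-21,-142],-3.3],
  [[-235,-21,-142],-3.3],
  [[-235,-21,-142],-3.3],
  [[-235,-21,-142],-3.3],
  [[-235,-21,-142],-3.3],
  [[-235,-21,-142],-3.3],
])

```text
time: 42.7
tool_pos: [584.6, 330.4, 125.7]
tcp_rot: [180.0, -0.0, -176.2]
ft_force: [-0.0, 0.2, -0.9]
finger_gap: 23.4
grip_force: 29.9
```

>>> step_arm([
  [[0,0,20],0],
  [[0,0,35],0],
  [[0,0,45],0],
  [[0,0,50],0],
  [[0,0,53],0],
  [[0,0,54],0],
  [[0,0,54],0],
])

```text
time: 43.4
tool_pos: [585.1, 330.4, 73.0]
tcp_rot: [180.0, -0.0, -176.2]
ft_force: [-7.2, -1.9, 6.8]
finger_gap: 24.4
grip_force: 30.6
```

Release, rise, and look from TCP (650,306,250).

>>> step_arm([
  [[0,0,0],0],
  [[0,0,-1],0],
  [[0,0,-2],0],
  [[0,0,-2],0],
  [[0,0,-2],0],
  [[0,0,-40],0],
  [[0,0,-90],0],
  [[0,0,-130],0],
], fingers=0.4)

```text
time: 44.2
tool_pos: [585.5, 330.2, 203.8]
tcp_rot: [180.0, 0.0, -176.2]
ft_force: [1.1, 0.4, 0.2]
finger_gap: 34.3
grip_force: 0.0
```

>>> step_arm([
  [[-65,-29,-45],0],
  [[-65,-29,-45],0],
  [[-65,-29,-45],0],
  [[-65,-29,-45],0],
  [[-65,-29,-45],0],
], fingers=0.5)

```text
time: 44.7
tool_pos: [651.1, 305.8, 245.0]
tcp_rot: [-180.0, -0.1, -176.1]
ft_force: [-0.2, -0.9, -0.0]
finger_gap: 42.5
grip_force: 0.0
```

```bash
python3 - <<'E'
from h import *
s=r.sense(); print(s["tool_pos"],s["tcp_rot"])
i1,P=shot("wrist","w16")
for p in panels(i1,P,z=85): print(p[0],tf(p[1]),*p[2:])
E
```

```text
[651.09538594 305.81257177 244.96680889] [-1.79978557e+02 -1.34985165e-01 -1.76149801e+02]
[256. 130.] [ -0.6 -26. ] 49.1 23.9 3.4
[206. 130.] [  0.  -76.9] 50.2 23.9 0.8
[357. 129.] [-1.2 76.9] 50.8 25.4 10.1
[306. 128.] [-3.  25.4] 51.8 24.8 6.0
```

>>> step_arm([
  [[-100,-7,0],0],
  [[-100,-7,0],0],
  [[-100,-7,0],0],
  [[-100,-7,0],0],
  [[-100,-7,0],0],
])

```text
time: 45.25
tool_pos: [751.4, 305.9, 245.7]
tcp_rot: [-180.0, -0.1, -176.1]
ft_force: [-0.2, -0.4, 0.1]
finger_gap: 42.6
grip_force: 0.0
```

```bash
cat > tilt.py <<'E'
from h import *
def quads(im):
    h=cv2.cvtColor(im,cv2.COLOR_BGR2HSV); m=cv2.inRange(h,(4,75,25),(17,255,235))
    m=cv2.morphologyEx(m,cv2.MORPH_CLOSE,np.ones((3,3)))
    cs,hi=cv2.findContours(m,cv2.RETR_CCOMP,cv2.CHAIN_APPROX_NONE); out=[]
    for c,q in zip(cs,hi[0]):
        if q[3]>=0 and 300<cv2.contourArea(c)<2500:
            (u,v),s,_=cv2.minAreaRect(c)
            if v>330 or max(s)/min(s)>3.2: continue
            k=c[:,0].astype(float)
            f=[]
            lo,hi_=k[:,1].min(),k[:,1].max(); a=k[np.abs(k[:,0]-u)<0.3*min(s)]
            f=[(a[a[:,1]<v].mean(0)),(a[a[:,1]>v].mean(0))]
            out.append((u,v,f,cv2.contourArea(c)))
    return sorted(out,key=lambda t:t[0])
def run(A,B):
    (i1,P1),(i2,P2)=load(A),load(B)
    q1,q2=quads(i1),quads(i2); print([(round(a[0]),round(a[1]),a[3]) for a in q1],[(round(a[0]),round(a[1]),a[3]) for a in q2])
    for a,b in zip(q1,q2):
        pts=[]
        for k in (0,1):
            r1,r2=ray("w",[a[2][k]],P1),ray("w",[b[2][k]],P2); p,e=tri(r1[0],r1[1][0],r2[0],r2[1][0]); pts.append(p)
        f,rr=pts; d=rr-f; print(tf(f),f[2].round(1),tf(rr),rr[2].round(1),"tilt",np.degrees(np.arctan2(d[2],np.hypot(*d[:2]))).round(1),"len",np.linalg.norm(d).round(1))
E
python3 - <<'E'
from tilt import *
print(r.sense()["tool_pos"]); shot("wrist","w17"); run("w16","w17")
E
```

```text
[751.43973298 305.91893953 245.74751515]
[(111, 51, 871.0), (206, 130, 815.0), (256, 130, 842.5), (306, 127, 888.5), (358, 128, 833.0)] []
```

```bash
python3 - <<'E'
from tilt import *
i,P=load("w17")
c=[proj("w",[np.r_[o+ey*y+x*ex,z]],P)[0].round() for y,x,z in ((-76.5,-27,80),(-76.5,21,98),(25.5,-27,80),(25.5,21,98))]; print(c)
h=cv2.cvtColor(i,cv2.COLOR_BGR2HSV); m=cv2.inRange(h,(4,75,25),(17,255,235))
for row in m[0:70:3,170:400:3]: print(''.join('#' if q else '.' for q in row))
print(h[12:60:6,255])
E
```

```text
[array([206., -12.]), array([205.,  41.]), array([317., -12.]), array([317.,  41.])]
........#.......#..........#......#..........#.......#.........##......#.....
........#.......#..........#......#..........#.......#.........##......#.....
........#.......#..........#......#..........#.......#.........##......##....
........#.......#..........#......#..........#.......#.........##.......#....
........#.......#..........#......#..........#.......#.........##.......#....
........#.......#..........#......#..........#.......#.........##.......#....
........#.......#..........#......#..........#.......#.........##.......#....
........#.......#.........##......#..........#.......#.........##.......#....
........#.......#.........##......#..........#.......#.........##.......#....
........#.......#..........#......#..........#.......#.........##.......#....
........#.......#..........#......#..........#.......#.........##.......#....
........#.......#.........##......#..........#.......#.........##.......#....
........#.......#.........##......#..........#.......#.........##.......#....
.
[... 277 characters left out ...]
.................................
.............................................................................
.............................................................................
.............................................................................
.............................................................................
.............................................................................
.............................................................................
.............................................................................
[[ 15  37  83]
 [ 15  36  84]
 [ 15  31  83]
 [ 14  33  84]
 [ 15  36  84]
 [ 14 132  62]
 [ 12  77  60]
 [ 23  21  97]]
```

>>> step_arm([
  [[30,2,-40],0],
  [[30,2,-40],0],
  [[30,2,-40],0],
  [[30,2,-40],0],
])

```text
time: 45.7
tool_pos: [721.6, 305.7, 288.0]
tcp_rot: [180.0, 0.1, -176.1]
ft_force: [-0.2, -0.2, -1.1]
finger_gap: 42.6
grip_force: 0.0
```

```bash
python3 - <<'E'
from tilt import *
print(r.sense()["tool_pos"]); shot("wrist","w18"); run("w16","w18")
E
```

```text
[721.62743469 305.71417114 287.96467624]
[(111, 51, 871.0), (206, 130, 815.0), (256, 130, 842.5), (306, 127, 888.5), (358, 128, 833.0)] [(35, 96, 652.0), (102, 127, 2454.0), (214, 60, 738.0), (262, 60, 716.5), (310, 58, 775.5), (358, 60, 725.5)]
[ 69.8 127.2] 652.9 [ 58.7 132.9] 658.8 tilt 25.7 len 13.8
[32.8 15.3] 496.2 [22.6 20. ] 503.0 tilt 31.0 len 13.0
[ -4.6 -35.5] 206.9 [ 21.5 -37.2] 200.6 tilt -13.4 len 26.9
[-5.1 -3.4] 213.3 [20.9 -2.9] 207.3 tilt -13.1 len 26.7
[-4.2 26.6] 223.4 [20.5 29.5] 214.8 tilt -19.1 len 26.4
```

Match the right ones (filter by position).

```bash
sed -i 's/if v>330/if not(190<u<375 and 40<v<150)/' tilt.py; python3 -c "
from tilt import *
run('w16','w18')"
```

```text
[(206, 130, 815.0), (256, 130, 842.5), (306, 127, 888.5), (358, 128, 833.0)] [(214, 60, 738.0), (262, 60, 716.5), (310, 58, 775.5), (358, 60, 725.5)]
[-22.4 -76.4] 83.3 [ 19. -76.] 96.5 tilt 17.7 len 43.4
[-22.4 -25.6] 83.7 [ 18.5 -25.6] 93.9 tilt 13.9 len 42.1
[-26.2  25. ] 84.0 [17.  25.1] 95.4 tilt 14.8 len 44.7
[-23.5  76.5] 83.8 [17.9 76.7] 95.4 tilt 15.6 len 43.0
```

>>> step_arm([
  [[137,34,0],0],
  [[137,34,0],0],
  [[137,34,0],0],
  [[137,34,60],0],
  [[137,34,110],0],
  [[137,34,150],0],
  [[137,34,190],0],
  [[137,34,205],0],
  [[137,34,205],0],
], fingers=0.42)

```text
time: 46.65
tool_pos: [581.0, 328.8, 77.9]
tcp_rot: [-179.9, -0.3, -176.2]
ft_force: [-1.0, -0.4, -0.2]
finger_gap: 36.0
grip_force: 0.0
```

>>> step_arm([
  [[0,0,4],0],
  [[0,0,8],0],
  [[0,0,12],0],
  [[0,0,12],0],
])

```text
time: 47.05
tool_pos: [583.8, 330.2, 70.2]
tcp_rot: [180.0, 0.1, -176.2]
ft_force: [-0.7, -0.4, -1.0]
finger_gap: 36.1
grip_force: 0.0
```

>>> step_arm([
  [[0,0,1],0],
  [[0,0,1],0],
  [[0,0,1],0],
  [[0,0,1],0],
  [[0,0,1],0],
], fingers=0, squeeze=25)

```text
time: 47.55
tool_pos: [583.8, 330.2, 69.5]
tcp_rot: [180.0, 0.1, -176.2]
ft_force: [-2.0, -1.4, 5.5]
finger_gap: 23.1
grip_force: 24.6
```

>>> step_arm([
  [[0,0,-4],0],
  [[0,0,-8],0],
  [[-4,0,-8],0],
  [[-7,0,-8],0],
  [[-7,0,-8],0],
])

```text
time: 48.05
tool_pos: [590.8, 330.4, 76.3]
tcp_rot: [-180.0, 0.0, -176.2]
ft_force: [-0.4, -0.3, -0.7]
finger_gap: 23.7
grip_force: 24.6
```

>>> step_arm([
  [[2,0,2],0],
  [[2,0,4],0],
  [[2,0,6],0],
  [[2,0,7],0],
  [[2,0,7],0],
])

```text
time: 48.55
tool_pos: [588.1, 330.4, 70.1]
tcp_rot: [-180.0, -0.0, -176.2]
ft_force: [-3.8, -1.6, 6.6]
finger_gap: 23.9
grip_force: 25.0
```

>>> step_arm([
  [[0,0,0],0],
  [[0,0,-1],0],
  [[0,0,-2],0],
  [[0,0,-2],0],
  [[0,0,-2],0],
  [[0,0,-40],0],
  [[0,0,-90],0],
  [[0,0,-130],0],
], fingers=0.42)

```text
time: 49.35
tool_pos: [588.5, 330.4, 201.8]
tcp_rot: [180.0, 0.0, -176.2]
ft_force: [0.6, 0.4, 0.5]
finger_gap: 36.1
grip_force: 0.0
```

>>> step_arm([
  [[-62,-29,-45],0],
  [[-62,-29,-45],0],
  [[-62,-29,-45],0],
  [[-62,-29,-45],0],
  [[-62,-29,-45],0],
])

```text
time: 49.85
tool_pos: [651.1, 305.8, 243.0]
tcp_rot: [-180.0, -0.1, -176.1]
ft_force: [-0.6, 0.1, -0.4]
finger_gap: 36.1
grip_force: 0.0
```

```bash
python3 - <<'E'
from tilt import *
s=r.sense(); print(s["tool_pos"]); i1,P=shot("wrist","w19")
for p in panels(i1,P,z=85): print(p[0],tf(p[1]),*p[2:])
for a in quads(i1):
    e=[tf(at("w",[a[2][k]],z,P)[0]) for k,z in ((1,81.5),(0,96.5))] if 0 else [tf(at("w",[a[2][k]],z,P)[0]) for k,z in ((0,83.5),(1,95.5))]
    print(e)
E
```

```text
[651.13226585 305.80222829 243.02922526]
[306. 132.] [ 0.8 24.7] 49.9 23.7 6.0
[256. 130.] [ -0.1 -25.4] 49.8 24.7 3.4
[206. 130.] [ -0. -77.] 49.9 24.7 0.8
[358. 130.] [-1.2 77.1] 49.9 25.7 8.7
[543. 102.] [-27.7 257.8] 49.9 30.9 18.0
[array([-22.2, -76.4]), array([ 18.9, -76.2])]
[array([-23.2, -25.5]), array([ 18.9, -25.5])]
[array([-21.4,  23.8]), array([20.1, 23.8])]
[array([-23.4,  76.4]), array([18.2, 76.5])]
```

```bash
python3 - <<'E'
from h import *
for t in ("w9","w11","w13","w16","w18","w19"):
    i,P=load(t); c=proj("w",[(489,485,29)],P)[0]; u,v=c.astype(int)
    if not(30<u<530 and 30<v<390): print(t,c); continue
    g=i[max(v-40,0):v+40,max(u-40,0):u+40].max(2); m=(g<50).astype(np.uint8)
    n,l,st,ce=cv2.connectedComponentsWithStats(m)
    for k in range(1,n):
        if 150<st[k,4]<2500:
            pts=np.argwhere(l==k)[:,::-1]+[max(u-40,0),max(v-40,0)]
            (a,b),s,ang=cv2.minAreaRect(pts.astype(np.float32)); bx=at("w",cv2.boxPoints(((a,b),s,ang)),29,P)
            e=bx[1]-bx[0];f=bx[2]-bx[1]; L=e if np.linalg.norm(e)>np.linalg.norm(f) else f
            print(t,c.round(),st[k,4],at("w",[(a,b)],29,P)[0].round(1),np.linalg.norm(e).round(),np.linalg.norm(f).round(),np.degrees(np.arctan(L[1]/L[0])).round(1))
E
```

```text
w9 [426. 219.] 711 [488.5 483.1  29. ] 54.0 19.0 4.2
w11 [444. 260.] 587 [486.8 482.3  29. ] 57.0 21.0 4.6
w13 [431. 265.] 579 [487.5 483.1  29. ] 57.0 18.0 3.9
w13 [431. 265.] 165 [532.7 477.7  29. ] 8.0 34.0 -86.0
w16 [448.  50.] 560 [494.  483.3  29. ] 55.0 19.0 4.2
w18 [441.77670724  -7.99038885]
w19 [449.  50.] 563 [493.8 483.   29. ] 55.0 19.0 3.1
```

>>> step_arm([
  [[150,187,0],0],
  [[150,187,0],0],
  [[150,187,0],0],
  [[150,187,0],0],
  [[150,187,0],0],
  [[150,187,40],0],
  [[150,187,90],0],
  [[150,187,140],0],
  [[150,187,140],0],
  [[150,187,140],0],
], fingers=0.45)

```text
time: 50.9
tool_pos: [488.5, 481.6, 103.7]
tcp_rot: [-179.9, -0.2, -176.1]
ft_force: [0.7, 1.0, 0.7]
finger_gap: 38.2
grip_force: 0.0
```

>>> step_arm([
  [[-1,2,50],0],
  [[-1,2,85],0],
  [[-1,2,97],0],
  [[-1,2,101],0],
  [[-1,2,101],0],
])

```text
time: 51.4
tool_pos: [492.4, 485.5, 6.5]
tcp_rot: [179.9, 0.2, -176.2]
ft_force: [-0.2, 0.5, 0.6]
finger_gap: 38.4
grip_force: 0.0
```

>>> step_arm([
  [[0,0,0],0],
  [[0,0,0],0],
  [[0,0,0],0],
  [[0,0,0],0],
  [[0,0,0],0],
  [[0,0,0],0],
  [[0,0,0],0],
], fingers=0, squeeze=60)

```text
time: 52.1
tool_pos: [492.4, 486.0, 6.5]
tcp_rot: [179.8, 0.2, -176.2]
ft_force: [-0.7, 1.8, 8.2]
finger_gap: 7.7
grip_force: 59.5
```

>>> step_arm([
  [[0,0,-20],0],
  [[0,0,-60],0],
  [[0,0,-110],0],
  [[0,0,-160],0],
  [[0,0,-195],0],
  [[0,0,-195],0],
])

```text
time: 52.7
tool_pos: [493.8, 486.6, 207.9]
tcp_rot: [179.6, 0.6, -176.2]
ft_force: [0.7, 0.8, 0.2]
finger_gap: 7.7
grip_force: 58.3
```

>>> step_arm([
  [[-54,-187,0],90],
  [[-54,-187,0],90],
  [[-54,-187,0],90],
  [[-54,-187,0],90],
  [[-54,-187,0],90],
  [[-54,-187,0],90],
  [[-54,-187,0],90],
  [[-54,-187,0],90],
  [[-54,-187,0],90],
  [[-54,-187,0],90],
  [[-54,-187,0],90],
  [[-54,-187,0],90],
])

```text
time: 53.9
tool_pos: [556.7, 300.9, 197.5]
tcp_rot: [-179.9, 0.0, 93.8]
ft_force: [-0.3, -0.4, -2.3]
finger_gap: 7.6
grip_force: 58.4
```

```bash
python3 - <<'E'
from h import *
s=r.sense(); print(s["tool_pos"],s["tcp_rot"],s["finger_gap"],s["grip_force"])
i1,P=shot("wrist","w20"); print("panels")
for p in panels(i1,P,z=85): print(p[0],tf(p[1]),*p[2:])
g=cv2.cvtColor(i1,cv2.COLOR_BGR2HSV)
T=s["tool_pos"]
print([proj("w",[(T[0]+dx,T[1]+dy,T[2]-6)],P)[0].round() for dx,dy in ((-11,128),(11,128))])
u,v=proj("w",[(T[0],T[1]+120,T[2]-6)],P)[0].astype(int)
for y in range(max(v-20,0),v+60,8): print(y,i1[y,u-30:u+30:2].max(1).tolist())
E
```

```text
[556.70713063 300.91217306 197.4866719 ] [-1.79918232e+02  3.47761092e-02  9.37623357e+01] 7.633900685534611 58.40534856892191
panels
[array([270.,  -3.]), array([317.,   0.])]
0 [161, 162, 165, 166, 166, 164, 165, 167, 169, 169, 168, 168, 168, 170, 166, 165, 167, 172, 175, 175, 172, 171, 149, 169, 182, 181, 180, 181, 181, 181]
8 [161, 162, 164, 166, 164, 165, 165, 167, 168, 169, 169, 169, 169, 170, 167, 166, 167, 173, 176, 175, 173, 171, 143, 166, 180, 180, 182, 182, 181, 183]
16 [163, 163, 164, 165, 165, 164, 166, 167, 167, 168, 169, 168, 169, 169, 167, 165, 168, 173, 176, 175, 172, 170, 159, 180, 179, 180, 181, 183, 183, 185]
24 [161, 163, 164, 165, 164, 164, 165, 167, 167, 168, 169, 168, 169, 169, 166, 166, 169, 172, 175, 176, 172, 170, 154, 182, 182, 181, 183, 182, 182, 184]
32 [164, 163, 163, 165, 165, 164, 165, 167, 168, 167, 169, 168, 168, 169, 167, 167, 168, 174, 176, 176, 172, 169, 148, 180, 180, 181, 181, 181, 183, 184]
40 [161, 162, 163, 164, 165, 164, 165, 166, 167, 168, 168, 169, 169, 169, 167, 166, 170, 174, 176, 175, 172, 167, 139, 182, 183, 184, 184, 183, 185, 186]
48 [162, 164, 162, 165, 164, 164, 165, 166, 167, 168, 169, 168, 168, 169, 166, 167, 169, 174, 176, 175, 170, 167, 144, 183, 168, 172, 195, 205, 201, 199]
56 [158, 162, 161, 163, 163, 164, 165, 166, 167, 168, 168, 167, 168, 167, 167, 166, 168, 174, 175, 174, 171, 165, 120, 119, 186, 171, 110, 108, 135, 199]
64 [159, 163, 163, 164, 164, 163, 165, 166, 165, 166, 168, 168, 169, 169, 167, 166, 170, 174, 176, 174, 171, 163, 94, 75, 74, 115, 178, 181, 190, 200]
72 [153, 163, 162, 163, 163, 164, 165, 165, 165, 166, 168, 168, 168, 168, 166, 166, 170, 173, 176, 172, 170, 159, 208, 220, 186, 103, 192, 203, 203, 199]
```

>>> step_arm([
  [[0,6,40],0],
  [[0,6,70],0],
  [[0,6,85],0],
  [[0,6,88],0],
  [[0,6,88],0],
  [[0,6,88],0],
])

```text
time: 54.55
tool_pos: [564.4, 302.2, 112.7]
tcp_rot: [179.8, -0.1, 93.9]
ft_force: [-0.3, 0.3, -0.5]
finger_gap: 7.5
grip_force: 58.4
```

>>> step_arm([
  [[0,0,3],0],
  [[0,0,5],0],
  [[0,0,7],0],
  [[0,0,7],0],
])

```text
time: 54.95
tool_pos: [563.1, 301.6, 103.3]
tcp_rot: [-180.0, 0.0, 93.8]
ft_force: [-0.3, -0.2, -1.2]
finger_gap: 7.7
grip_force: 58.4
```

>>> step_arm([
  [[0,0,2],0],
  [[0,0,4],0],
  [[0,0,4],0],
])

```text
time: 55.25
tool_pos: [563.0, 301.5, 99.0]
tcp_rot: [-180.0, 0.0, 93.8]
ft_force: [0.2, 0.5, -2.1]
finger_gap: 7.5
grip_force: 58.5
```

>>> step_arm([
  [[0,0,2],0],
  [[0,0,3],0],
  [[0,0,3],0],
])

```text
time: 55.55
tool_pos: [563.6, 301.9, 97.1]
tcp_rot: [179.9, -0.0, 93.8]
ft_force: [0.1, 1.2, 2.4]
finger_gap: 7.8
grip_force: 58.9
```

>>> step_arm([
  [[0,0,1],0],
  [[0,0,2],0],
  [[0,0,2],0],
])

```text
time: 55.85
tool_pos: [564.1, 301.9, 96.7]
tcp_rot: [179.9, -0.0, 93.8]
ft_force: [-3.3, -2.0, 12.0]
finger_gap: 7.9
grip_force: 60.1
```

>>> step_arm([
  [[0,0,0],0],
  [[0,0,0],0],
  [[0,0,0],0],
  [[0,0,0],0],
], squeeze=20)

```text
time: 56.25
tool_pos: [564.1, 302.0, 96.8]
tcp_rot: [179.9, -0.0, 93.8]
ft_force: [-3.3, -1.2, 12.2]
finger_gap: 7.3
grip_force: 60.1
```

>>> step_arm([
  [[0,0,0],0],
  [[0,0,-2],0],
  [[0,0,-4],0],
  [[0,0,-4],0],
  [[0,0,-40],0],
  [[0,-50,-85],0],
  [[0,-99,-88],0],
  [[0,-99,-88],0],
  [[0,-99,-88],0],
  [[0,-99,-88],0],
], fingers=0.5)

```text
time: 57.25
tool_pos: [464.9, 295.1, 182.6]
tcp_rot: [179.9, -0.0, 93.8]
ft_force: [0.4, -0.9, -0.3]
finger_gap: 42.5
grip_force: 0.0
```

```bash
cat > bar.py <<'E'
from h import *
def bar(tag):
    i,P=load(tag); g=i.max(2)<48
    c=proj("w",[(557,303.5,115)],P)[0]; u,v=c.astype(int)
    m=g[v-60:v+60,u-35:u+35].astype(np.uint8); n,l,st,ce=cv2.connectedComponentsWithStats(m)
    for k in range(1,n):
        if 150<st[k,4]<2500:
            pts=np.argwhere(l==k)[:,::-1]+[u-35,v-60]; (a,b),s,an=cv2.minAreaRect(pts.astype(np.float32))
            bx=at("w",cv2.boxPoints(((a,b),s,an)),115,P); e=bx[1]-bx[0];f=bx[2]-bx[1]; L=e if np.linalg.norm(e)>np.linalg.norm(f) else f
            print(tag,(round(a,1),round(b,1)),tf(at("w",[(a,b)],115,P)[0]),np.linalg.norm(e).round(1),np.linalg.norm(f).round(1),"yaw",np.degrees(np.arctan2(L[0],L[1])).round(1),st[k,4])
E
python3 - <<'E'
from bar import *
s=r.sense(); print(s["tool_pos"],s["tcp_rot"],s["finger_gap"])
i1,P=shot("wrist","w21"); bar("w6"); bar("w21")
i6,_=load("w6"); 
cv2.imwrite("pics/cmp.png",np.hstack([cv2.resize(i6[30:290,280:480],(400,520),interpolation=cv2.INTER_CUBIC),cv2.resize(i1[30:290,280:480],(400,520),interpolation=cv2.INTER_CUBIC)]))
E
```

```text
[464.87130421 295.13850159 182.60957986] [ 1.79946866e+02 -1.18672031e-02  9.38440076e+01] 42.471719808765826
w6 (396.5, 212.7) [-29.6   1.5] 55.0 9.7 yaw -3.7 760
w21 (402.8, 214.9) [-24.2   0.1] 55.7 15.2 yaw -4.4 985
```

View pics/cmp.png

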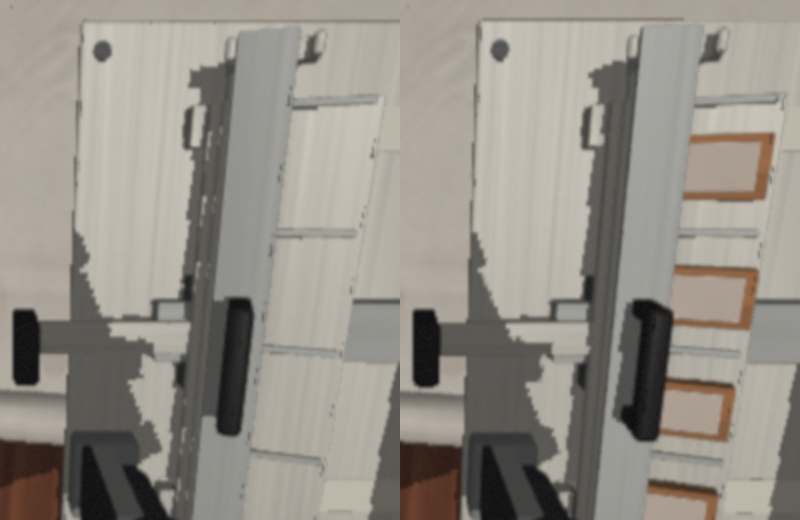

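>>> step_arm([
  [[0,50,0],0],
  [[0,99,0],0],
  [[0,99,45],0],
  [[0,99,75],0],
  [[0,99,84],0],
  [[0,99,84],0],
  [[0,99,84],0],
])

```text
time: 58.0
tool_pos: [564.2, 301.9, 99.9]
tcp_rot: [179.9, -0.0, 93.8]
ft_force: [0.8, 0.0, -0.2]
finger_gap: 43.0
grip_force: 0.0
```

>>> step_arm([
  [[0,0,0],0],
  [[0,0,0],0],
  [[0,0,0],0],
  [[0,0,0],0],
  [[0,0,0],0],
  [[0,0,0],0],
  [[0,0,0],0],
], fingers=0, squeeze=30)

```text
time: 58.7
tool_pos: [564.3, 302.2, 100.5]
tcp_rot: [179.8, -0.1, 93.8]
ft_force: [-0.2, 0.7, 6.9]
finger_gap: 8.5
grip_force: 29.6
```

>>> step_arm([
  [[0,1,0],0],
  [[0,2,0],0],
  [[0,2,0],0],
])

```text
time: 59.0
tool_pos: [565.7, 302.2, 100.4]
tcp_rot: [179.9, -0.0, 93.8]
ft_force: [-3.2, -0.9, 7.6]
finger_gap: 8.2
grip_force: 29.9
```

>>> step_arm([
  [[0,1,0],0],
  [[0,2,0],0],
  [[0,2,0],0],
])

```text
time: 59.3
tool_pos: [567.1, 302.2, 100.4]
tcp_rot: [180.0, -0.0, 93.8]
ft_force: [-6.2, -1.7, 10.5]
finger_gap: 8.4
grip_force: 30.2
```

>>> step_arm([
  [[0,0,0],0],
  [[0,0,0],0],
  [[0,0,0],0],
  [[0,0,0],0],
  [[0,0,-40],0],
  [[0,-50,-84],0],
  [[0,-103,-84],0],
  [[0,-103,-84],0],
  [[0,-103,-84],0],
  [[0,-103,-84],0],
], fingers=0.5)

```text
time: 60.3
tool_pos: [464.8, 295.1, 182.7]
tcp_rot: [179.9, -0.0, 93.8]
ft_force: [0.6, 0.4, 0.5]
finger_gap: 42.7
grip_force: 0.0
```

```bash
python3 - <<'E'
from bar import *
s=r.sense(); print(s["tool_pos"],s["tcp_rot"],s["finger_gap"])
i1,P=shot("wrist","w22"); bar("w6"); bar("w21"); bar("w22")
for t in ("w6","w21","w22"):
    i,_=load(t); print(t,[int(x) for x in i[60,385:445].max(1)])
E
```

```text
[464.82360135 295.1222888  182.70816383] [ 1.79940576e+02 -1.09977496e-02  9.38473007e+01] 42.655670326622456
w6 (396.5, 212.7) [-29.6   1.5] 55.0 9.7 yaw -3.7 760
w21 (402.8, 214.9) [-24.2   0.1] 55.7 15.2 yaw -4.4 985
w22 (401.5, 213.2) [-25.3   1.4] 55.1 9.9 yaw -3.5 790
w6 [193, 191, 188, 182, 177, 174, 164, 127, 97, 93, 95, 93, 99, 132, 146, 149, 149, 150, 151, 151, 151, 151, 153, 154, 154, 154, 155, 154, 154, 156, 156, 155, 154, 153, 153, 155, 159, 162, 162, 161, 158, 157, 153, 130, 100, 87, 82, 72, 72, 75, 76, 78, 90, 122, 159, 177, 183, 185, 185, 182]
w21 [181, 150, 134, 133, 134, 138, 150, 152, 112, 81, 74, 74, 74, 75, 102, 149, 164, 166, 166, 166, 165, 165, 165, 165, 166, 166, 165, 165, 164, 165, 163, 164, 162, 162, 159, 160, 159, 161, 164, 165, 165, 161, 159, 153, 128, 94, 86, 94, 98, 100, 102, 103, 107, 116, 138, 168, 182, 184, 182, 180]
w22 [139, 136, 134, 132, 136, 148, 166, 161, 113, 78, 76, 80, 104, 133, 144, 145, 130, 109, 133, 147, 149, 151, 152, 151, 151, 151, 152, 152, 154, 154, 154, 154, 155, 154, 155, 156, 156, 155, 153, 154, 155, 159, 161, 162, 163, 161, 159, 156, 143, 112, 100, 101, 103, 112, 138, 168, 181, 185, 182, 180]
```

```bash
python3 - <<'E'
from h import *
for t in ("w6","w21","w22"):
    i,P=load(t)
    c=proj("w",[np.r_[o-110*ex,92]],P)[0]; u,v=c.astype(int)
    m=(i[v-35:v+35,u-25:u+25].max(2)<48).astype(np.uint8); n,l,st,ce=cv2.connectedComponentsWithStats(m)
    k=1+np.argmax(st[1:,4]); print(t,P[0]["eye"].round(1),ce[k]+[u-25,v-35],st[k], tf(at("w",[ce[k]+[u-25,v-35]],90,P)[0]))
E
```

```text
w6 [460.3 365.3 347.1] [292.62412993 203.34802784] [ 19  15  13  36 431] [-110.4    2.4]
w21 [460.8 365.  344.8] [292.61363636 203.825     ] [ 21  14  13  37 440] [-109.3    2.5]
w22 [460.8 365.  344.9] [292.62131519 203.86621315] [ 21  14  13  37 441] [-109.3    2.5]
```

>>> step_arm([
  [[2,13,0],0],
  [[2,13,45],0],
  [[2,13,90],0],
  [[2,13,115],0],
  [[2,13,126],0],
  [[2,13,126],0],
  [[2,13,126],0],
])

```text
time: 61.05
tool_pos: [478.6, 298.3, 57.7]
tcp_rot: [179.9, -0.0, 93.8]
ft_force: [-0.3, 0.9, 0.7]
finger_gap: 42.6
grip_force: 0.0
```

>>> step_arm([
  [[0,0,0],0],
  [[0,0,0],0],
  [[0,0,0],0],
  [[0,0,0],0],
  [[0,0,0],0],
  [[0,0,0],0],
  [[0,0,0],0],
], fingers=0, squeeze=50)

```text
time: 61.75
tool_pos: [477.9, 298.5, 57.2]
tcp_rot: [179.9, -0.1, 93.8]
ft_force: [-0.1, 2.2, 5.2]
finger_gap: 10.8
grip_force: 53.6
```

>>> step_arm([
  [[0,2,0],0],
  [[0,5,0],0],
  [[0,10,0],0],
  [[0,15,0],0],
  [[0,20,0],0],
  [[0,25,0],0],
  [[0,30,0],0],
  [[0,35,0],0],
  [[0,40,0],0],
  [[0,45,0],0],
  [[0,50,0],0],
  [[0,55,0],0],
])

```text
time: 62.95
tool_pos: [530.8, 301.9, 56.9]
tcp_rot: [-179.8, -0.0, 93.9]
ft_force: [-9.5, 0.2, 13.0]
finger_gap: 10.5
grip_force: 54.6
```

>>> step_arm([
  [[0,5,0],0],
  [[0,10,0],0],
  [[0,15,0],0],
  [[0,20,0],0],
  [[0,25,0],0],
  [[0,30,0],0],
  [[0,35,0],0],
  [[0,40,0],0],
  [[0,45,0],0],
  [[0,50,0],0],
  [[0,54,0],0],
  [[0,57,0],0],
])

```text
time: 64.15
tool_pos: [587.8, 305.7, 57.0]
tcp_rot: [-179.9, -0.0, 93.9]
ft_force: [-9.8, 0.3, 12.3]
finger_gap: 10.9
grip_force: 54.5
```

>>> step_arm([
  [[0,3,0],0],
  [[0,6,0],0],
  [[0,9,0],0],
  [[0,12,0],0],
  [[0,14,0],0],
  [[0,15,0],0],
  [[0,15,0],0],
])

```text
time: 64.85
tool_pos: [602.9, 306.7, 57.0]
tcp_rot: [-179.9, -0.0, 93.8]
ft_force: [-8.7, 0.8, 11.0]
finger_gap: 10.8
grip_force: 54.4
```

>>> step_arm([
  [[0,1,0],0],
  [[0,2,0],0],
  [[0,3,0],0],
  [[0,4,0],0],
  [[0,4,0],0],
  [[0,4,0],0],
])

```text
time: 65.45
tool_pos: [605.2, 307.2, 56.9]
tcp_rot: [-179.7, -0.0, 93.9]
ft_force: [-16.6, -0.5, 15.4]
finger_gap: 10.6
grip_force: 55.0
```

>>> step_arm([
  [[0,1,0],0],
  [[0,2,0],0],
  [[0,2,0],0],
  [[0,2,0],0],
])

```text
time: 65.85
tool_pos: [605.2, 307.4, 56.8]
tcp_rot: [-179.5, 0.0, 93.9]
ft_force: [-25.7, -0.8, 20.2]
finger_gap: 10.2
grip_force: 55.9
```

>>> step_arm([
  [[0,-5,0],0],
  [[0,-5,0],0],
  [[0,-5,0],0],
  [[0,-5,0],0],
  [[0,-5,-40],0],
  [[0,-5,-90],0],
  [[-2,-13,-126],0],
  [[-2,-13,-126],0],
  [[-2,-13,-126],0],
  [[-2,-13,-126],0],
], fingers=0.4)

```text
time: 66.85
tool_pos: [596.6, 303.4, 180.8]
tcp_rot: [-179.9, 0.0, 93.8]
ft_force: [-0.4, 0.3, -0.5]
finger_gap: 34.5
grip_force: 0.0
```

```bash
python3 - <<'E'
from h import *
print(r.sense()["tool_pos"])
shot("wrist","w23")
i,P=load("w23")
c=proj("w",[np.r_[o+18*ex,92]],P)[0]; u,v=c.astype(int)
m=(i[v-35:v+35,u-25:u+25].max(2)<48).astype(np.uint8); n,l,st,ce=cv2.connectedComponentsWithStats(m)
for k in range(1,n):
    if st[k,4]>100: print(P[0]["eye"].round(1),ce[k]+[u-25,v-35],st[k], at("w",[ce[k]+[u-25,v-35]],90,P)[0].round(1),tf(at("w",[ce[k]+[u-25,v-35]],90,P)[0]))
E
```

```text
[596.58378428 303.44450903 180.76606639]
[593.1 373.5 342.9] [288.51445087 202.93256262] [ 20  12  14  39 519] [606.2 310.   90. ] [18.8  3.3]
```

>>> step_arm([
  [[3,-15,0],0],
  [[3,-15,0],0],
  [[3,-15,0],0],
  [[3,-15,0],0],
  [[3,-15,45],0],
  [[3,-15,90],0],
  [[3,-15,118],0],
  [[3,-15,118],0],
], fingers=0)

```text
time: 67.7
tool_pos: [578.1, 303.9, 58.0]
tcp_rot: [-179.4, 0.2, 93.8]
ft_force: [-1.6, -0.1, -1.1]
finger_gap: -0.1
grip_force: 0.0
```

>>> step_arm([
  [[0,4,0],0],
  [[0,8,0],0],
  [[0,11,0],0],
  [[0,13,0],0],
  [[0,15,0],0],
  [[0,15,0],0],
])

```text
time: 68.3
tool_pos: [593.5, 307.3, 66.7]
tcp_rot: [-179.6, 0.0, 93.9]
ft_force: [-25.3, -4.8, 15.8]
finger_gap: -0.2
grip_force: 13.0
```

>>> step_arm([
  [[0,-10,0],0],
  [[0,-15,0],0],
  [[0,-15,-50],0],
  [[0,-15,-100],0],
  [[-3,0,-118],0],
  [[-3,0,-118],0],
  [[-3,0,-118],0],
  [[-3,0,-118],0],
])

```text
time: 69.1
tool_pos: [596.2, 303.6, 180.7]
tcp_rot: [-179.9, 0.0, 93.8]
ft_force: [-0.5, 0.8, -0.6]
finger_gap: 0.1
grip_force: 0.0
```

```bash
python3 - <<'E'
from h import *
print(r.sense()["tool_pos"])
for t,nm in (("wrist","w24"),("top","t24"),("scene","s24")): shot(t,nm)
i,P=load("w24")
c=proj("w",[np.r_[o+18*ex,92]],P)[0]; u,v=c.astype(int)
m=(i[v-35:v+35,u-25:u+25].max(2)<48).astype(np.uint8); n,l,st,ce=cv2.connectedComponentsWithStats(m)
for k in range(1,n):
    if st[k,4]>100: print(P[0]["eye"].round(1),tf(at("w",[ce[k]+[u-25,v-35]],90,P)[0]))
# switch: tester (-66,-78)
S=o-66*ex-78*ey; print("switch box world",S.round(1), [proj("w",[np.r_[S,z]],load("w18")[1])[0].round() for z in (60,90)])
for t in ("w9","w12","w16","w18","w2"):
    j,PP=load(t); q=proj("w",[np.r_[S,60]],PP)[0]; print(t,q.round())
E
```

```text
[596.15234623 303.5794608  180.73075649]
[592.7 373.6 342.8] [19.   3.4]
switch box world [527.  223.3] [array([215.,   1.]), array([209., -10.])]
w9 [146. 250.]
w12 [207.  67.]
w16 [206.  65.]
w18 [215.   1.]
w2 [354. 278.]
```

>>> step_arm([
  [[-76,-106,0],0],
  [[-76,-106,0],0],
  [[-76,-106,0],0],
  [[-76,-106,0],0],
  [[-76,-106,40],0],
  [[-76,-106,80],0],
  [[-76,-106,110],0],
  [[-76,-106,117],0],
  [[-76,-106,117],0],
  [[-76,-106,117],0],
])

```text
time: 70.25
tool_pos: [497.7, 221.6, 67.2]
tcp_rot: [179.9, -0.0, 93.8]
ft_force: [0.4, 0.2, 0.7]
finger_gap: 0.0
grip_force: 0.0
```

>>> step_arm([
  [[0,5,0],0],
  [[0,10,0],0],
  [[0,14,0],0],
  [[0,18,0],0],
  [[0,22,0],0],
  [[0,25,0],0],
  [[0,25,0],0],
])

```text
time: 70.95
tool_pos: [523.1, 223.1, 67.1]
tcp_rot: [179.8, -0.0, 93.8]
ft_force: [0.2, 0.8, 4.0]
finger_gap: -0.2
grip_force: 2.2
```

>>> step_arm([
  [[0,2,0],0],
  [[0,3,0],0],
  [[0,3,0],0],
])

```text
time: 71.25
tool_pos: [524.0, 223.2, 66.6]
tcp_rot: [-179.9, -0.0, 93.8]
ft_force: [-8.2, -0.5, 12.0]
finger_gap: 0.0
grip_force: 6.8
```

>>> step_arm([
  [[0,2,0],0],
  [[0,3,0],0],
  [[0,3,0],0],
])

```text
time: 71.55
tool_pos: [524.6, 223.2, 66.3]
tcp_rot: [-179.7, 0.0, 93.9]
ft_force: [-20.4, -2.3, 20.1]
finger_gap: 0.1
grip_force: 11.7
```

>>> step_arm([
  [[0,-15,0],0],
  [[0,-35,0],0],
  [[0,-35,-50],0],
  [[0,-35,-100],0],
  [[0,-35,-150],0],
  [[0,-35,-200],0],
  [[0,-35,-250],0],
  [[0,-35,-300],0],
  [[0,-35,-330],0],
])

```text
time: 72.45
tool_pos: [493.1, 220.8, 400.5]
tcp_rot: [179.7, -0.1, 93.8]
ft_force: [1.2, 0.1, 0.5]
finger_gap: -0.1
grip_force: 0.0
```

>>> step_arm([
  [[-220,-25,0],0],
  [[-220,-25,0],0],
  [[-220,-25,0],0],
  [[-220,-25,0],0],
  [[-220,-25,0],0],
  [[-220,-25,0],0],
  [[-220,-25,0],0],
])

```text
time: 73.15
tool_pos: [482.2, -0.7, 395.5]
tcp_rot: [180.0, -0.0, 93.7]
ft_force: [0.5, 0.9, 1.0]
finger_gap: -0.4
grip_force: 0.0
```

```bash
python3 - <<'E'
from h import *
for t,nm in (("top","t30"),("scene","s30"),("wrist","w30")): shot(t,nm)
a=cv2.imread("pics/top0.png").astype(int); b=load("t30")[0].astype(int)
S=o-66*ex-78*ey
print("tip off/on top px",[proj("top",[np.r_[S+d*ex,89]])[0].round(1) for d in (-9.6,9.6)],"scene",[proj("scene",[np.r_[S+d*ex,89]])[0].round(1) for d in (-9.6,9.6)])
sc=[cv2.imread("pics/scene0.png"),load("s30")[0]]
for A,B,(y0,y1,x0,x1) in ((a,b,(160,188,318,344)),(sc[0].astype(int),sc[1].astype(int),(165,195,266,298))):
    for im in (A,B):
        for row in im[y0:y1:2,x0:x1].max(2): print(''.join(" .:-=+*#%@"[min(9,v//26)] for v in row))
        print()
# bystanders
for u,v,n in ((175,173,"beaker"),(378,184,"eraser")): print(n,np.abs(a-b)[v-10:v+10,u-8:u+8].mean().round(1))
# panels in top under hood / bar
E
```

```text
tip off/on top px [array([333.7, 174.6]), array([332.7, 166. ])] scene [array([281.1, 173.4]), array([275. , 171.6])]
++++++++++++++:*==--::-+++
++++++++++++++==+=++++++++
++++++++++++++++++++++++++
+++++++++++===--=-----++++
+++--------------------+++
++:.---------==--------+++
++-.-------==-::=---::-+++
++= --:.----:.-==---:--=++
+++ :-------=..:-:------++
+++:.---------...-------++
+++-.--------------:::.=++
++++ ....   ..---==+++=+==
-===-:::.=:::::..... .... 
==========-  .. ::::::::::

++++++++++++++:*==--::-+++
++++++++++++++==++++++++++
++++++++++++++==++++++++++
+++++++++++==--+------++++
+++---------.::::------+++
++:.--------.::::------+++
++-.-------=.::.=---::-+++
++= --::---:+=-+-:--:--=++
+++ :-------==+:--------++
+++..-------------------++
+++-.--------------:::.=++
++++ ...    ..---==+++=+==
-===-:::.=::::::...... .  
====++====-  .. ::::::::::

++============++++++++++++++==++
=++*+**++++++++++++++++++++=+++=
%%@%*==+++===++++++++++++=++++++
#%%%%%%%%@%*=++++++++++==+++++++
%%%%%%%%##%%%#***#*=====+++++++=
%%#+#%##%%*##+--*%%%%%%@%*++++*#
@+%%#=+%#*+*+=-:***%%=.:#%++++=+
@*==-+%#*+#*=--****++#%%#+++++++
%#%**#**+*+***=::-=-+%#==+++++++
###%#****=-+*****=::-*+++==+++++
##%%+----=+****+-::%*==:::++++==
###%*-:--------::#%+=+-.:+++==++
####%%%#=:::----%*.   .:++=====+
#########%%%%##%+::::::=+====+++
#############%*%%%=..====+++++++

++=+==========++++++++++++++++++
=++****++++++++++++++++++++=++++
%%@%*=++++===+++++++++++++++++++
%%%%%%%%##**=++++++++++=++++++++
%%%%%%%%*=++%%%%@%*=====+++++++=
%%#+#%##%#++*%%%%%%%%%%@%*++++*#
@+%@%=+%#*=++*-:**#%%=.:#%++++=+
@#==-*%#=:--=******++%%%#+++++++
%#%**#****+***++*==-+%#+++++++++
##%%#****=-+*****=::-*++++=+++++
#%%%+----=+****+-::%*==:::+++++=
%%%%*----------::#%+=+-.:++++=++
####%%%#=:::----%*:   .:+++===++
########%%%%%##%+::::::+++==++++
#############%*%%%=..=++++++++++

beaker 0.9
eraser 1.1
```

```bash
python3 -c "
from bench import r
print(r.hand_in())"
```

```text
the job is handed in; nothing more can be done
None
```

I handed the job in at about 73 s with all five steps carried out; the hand-in returned no verdict. All four panels are in their own bays, the masking bar is back in the forks, the carriage reads about 129 mm against its rear stop, and the lamp switch is flipped to on. The beaker and eraser show no movement, but once the carriage was under the hood I could not see the panels and bar, so their places rest on measurements taken before the push.

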